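# Slide the full bottle crate into its docking nest and close the keeper

## Robot

A 6-joint arm with a two-finger parallel gripper is mounted at the origin on a cart in front of the work surface, level with it; the furniture and walls round the work are solid. World frame = base frame: x ahead of the robot, y to its left, z up, the work surface at z = 0. Lengths are in m, angles in rad, forces in N, time in s.
With the tool pointing down it reaches from about 0.375 to 0.9 m from the base axis. Payload 3.1 kg.
Tool frame: the origin (TCP) lies at the very end of the fingers, on their centre line; the grasp point (between the pads) lies 19 mm behind it (hold_point_z is the distance from the TCP to the grasp point, in m); x points along the fingers, y is the direction in which the jaws open and shut, and the axes are right-handed (so a half turn about x gives the same grasp; the last joint's range is limited). The gripper opens to 87 mm and grips with 3 to 60 N. Pads are 19 mm wide; open, the fingers measure 117 mm over their backs; the gripper's body (75 mm by 190 mm) begins 51 mm behind the grasp point.
Start: joints at [-1.383, 0.527, 1.433, -0, 1.181, -0.178], TCP at [0.224, -0.584, 0.223] pointing down, gripper open.
Joint ranges: [-3.08, 3.08], [-0.75, 2.2], [0.22, 2.44], [-1.43, 4.57], [0, 2.65], [-2.85, 2.85]. Speed limits (rad/s): [2.79, 2.79, 3.14, 3.14, 3.14, 3.14].

## Interface

Orientations are given as a unit quaternion [x, y, z, w].
In Python, from rig import * gives the robot as it stands.
- The arm moves only by the tool send_rows, never from a script. Its argument "steps" is a list that holds one entry, the list of rows, each a list of 6 numbers: the shift along the tool's x, y, z in cm, then the turn, a rotation vector about the tool's x, y, z in units of 6 degrees (1.0 is 6 degrees). In form: [[[x, y, z, wx, wy, wz], ...]]. A call has 1 to 8 rows; each row shifts and turns the pose as measured when the row begins, along the tool's axes as they then stand; what a row does not reach is not made up. A row lasts 1/12 s, in which the tool goes at most 41.7 mm and 7.16 degrees, less where a joint would pass 70% of its speed; a pose out of reach is approached as far as the arm can. A call is refused whole if a number of a shift passes 4.17 or a number of a turn 1, either way. A call with a gripper value outside its range is refused whole. "gripper" is the closure, from 0 (fully open) to 1 (shut), set as the call begins (left out, the last holds). The fingers move at their own pace and stop on an object; "force" is the grip in N (left out, the last holds). Time passes only in rows, so rows that do not move let the fingers close. It gives the time, the measured TCP pose, the force and the opening at its end, in the units of the state.
- get_obs(): the state, without advancing time (a new reading comes with each control period).
- camera(name): name is "side" or "top"; returns (picture, depth): 400x640x3 uint8, red, green, blue; 400x640 float32, m along the optical axis (not along the pixel's ray), 0 where there is no reading.
- camera_params(name): a dict with "intrinsics" (3x3 intrinsics, pixels), "position" and "attitude" of the camera in the world. Camera axes: x right, y down, z forward; pixel columns grow to the right and rows downward; lengths in m; the calibration is good to about 2 mm. A picture is of the moment at which its call begins. camera_params takes no time and is no camera call.
- hand_in(): hands the job in, once; it reports no verdict.
The state is a dict: "time": time; "q": joint angles; "joint_velocities": joint speeds; "joint_torque": joint torques, N m; "position": TCP position; "tool_rot": TCP orientation; "ft_force": force on the tool from outside, world axes, zero at the start; "moment": the same for the moment, N m; "grip_width": finger opening in m.
Only numpy, scipy, OpenCV 4.12 (cv2) and the standard library are available. Lean on these libraries where they do the work, as an engineer would, in place of code of your own. Each camera call takes 0.05 s, during which the arm holds its last target.

## Task

Push the tall, full two-bottle crate across the table, low on the black rim round its base so that it slides without rocking, into the aluminium docking nest until it sits fully home against the back stop. Then push the red keeper arm shut behind it. Do not lift the crate or push on its bottles, and leave the loose bottle, the label roll and the cap where they are.

Things in the scene. Friction and masses are not known exactly. Their poses are not given: they have to be found in the camera images.
- crate: Narrow green crate with two filled bottles, loose on the table; about 1.2 kg, 5 to 10 N slides it. 76 mm (x) by 146 mm (y) at the black rim round its base; green walls 80 mm high, end hand bars up to 121 mm, bottle caps at 176 mm. Pushed above about 50 mm it may rock over. Origin: centre of its underside, on the table; x points the way it goes into the nest (push on its -x side), y along it.
- crate_rim (a point): Middle of the black rim's outer face on the crate's -x side (the side to push), 38 mm behind the crate's origin and 19 mm above the table; same axes as the crate. The rim reaches from 7 to 31 mm above the table and stands 4 mm proud of the green wall above it; the bottles stand 11 mm behind its face.
- crate_bottle_l: Filled, labelled bottle with yellow cap standing in the crate's +y cell; 54 mm across, 166 mm tall; origin at the centre of its foot.
- crate_bottle_r: The same kind of bottle in the crate's -y cell; origin at the centre of its foot.
- cell_l (a point): Centre of the floor of the crate's +y cell, 10 mm above the crate's underside, 32.5 mm to its +y.
- cell_r (a point): Centre of the floor of the crate's -y cell, 32.5 mm to the crate's -y.
- dock: Aluminium docking nest screwed to the table, open towards the robot, no floor: the crate slides on the table. Origin: on the table, where the crate's origin is when home; x from the mouth to the back stop, y left, z up. Side guides 36 mm high, inner faces at y = +-76.5 mm (3.5 mm play a side). Back stop 42 mm high, its two round rubber pads end at x = +38 mm. Position and turn about z vary.
- dock_home (a point): Home point on the table: the nest's origin, with its axes. The right guide runs from x = -52 to +58 mm, with a lead-in plate splayed outward 25 degrees from there to x = -110 mm; the left guide runs from x = -30 to +58 mm, and the opened keeper arm is the left lead-in.
- keeper (a joint): Red keeper arm on an upright pivot left of the nest's mouth; rad. 0 = fully open (points towards the robot, 25 degrees outward to the left), grows as it swings inward (anticlockwise from above), 2.01 = shut against its stop, lying across the mouth 3 mm behind the crate. Starts at 0 to 0.3, stays where it is left, about 1 N at the knob moves it. It cannot shut unless the crate is home.
- keeper_pivot (a point): Axis of the keeper arm, in the nest's frame at x = -47 mm, y = +89.5 mm, 23.5 mm above the table (the arm's mid height); same axes as the nest.
- keeper_knob (a point): Middle of the black upright knob on the keeper arm, 57 mm from the pivot axis, 41 mm above the table; 17 mm across, 32 to 50 mm above the table. The arm is 12 mm thick, 15 to 32 mm above the table, and ends 65 mm from the axis. x points along the arm away from the pivot, y to the side towards which it closes.
- bottle_loose: Filled, labelled bottle with a yellow cap standing alone to the left of the nest; 54 mm across, 166 mm tall; origin at the centre of its foot.
- label_roll: Roll of yellow printed labels lying flat beyond the loose bottle; 94 mm across, 48 mm high; origin at the centre of its underside.
- cap: Loose yellow screw cap lying left of the nest; 29 mm across, 17 mm high; origin at the centre of its underside.
Things that resemble listed ones, but are neither listed nor needed, are in the scene too. What is shaped like the crate_bottle_l but pink is not meant.

How it is judged:
By the outcome, as a careful person would: the job done as asked, in the order asked, and still so for the second after the job is handed in, with the robot touching nothing.
It also fails if it takes over 61 s, if anything falls off the work surface, if the arm or the gripper's body presses on something with over 40 N, if the wrist force passes 120 N, or if a joint passes its speed limit or range.

## Working session

There is one attempt and no reset: what is moved stays moved. The work goes in short steps, Python scripts to look and compute and a tool call to move; the robot and the scene stay as the last step left them, time stands still between calls to the robot, and variables do not carry over. Pictures are saved under pics/ and viewed, and the job is handed in when it is done.

Besides the shell and the picture viewer there is one more tool, called after "Request:" as a command line: name --argument value ..., lists and objects as JSON in quotes. send_rows: Moves the arm, as the interface text tells. Its arguments: {"type":"object","properties":{"steps":{"type":"array"},"gripper":{"type":"number"},"force":{"type":"number"}},"required":["steps"]}

```bash
ls; mkdir -p pics; python3 - <<'E'
from rig import *
import cv2,numpy as np
print(get_obs())
for n in("side","top"):
    p,d=camera(n); cv2.imwrite(f"pics/{n}0.png",p[:,:,::-1]); np.savez(f"{n}0.npz",p=p,d=d); print(camera_params(n))
E
```

```text
pics
{'time': 0.0, 'q': array([-1.38351602e+00,  5.28455437e-01,  1.43385096e+00,  1.00290767e-05,
        1.18140189e+00, -1.78500459e-01]), 'joint_velocities': array([ 0.00098876, -0.00126115, -0.00051426, -0.00223918, -0.00158021,
        0.00103398]), 'joint_torque': array([-1.37062848e-04, -4.40046716e+01, -1.76591885e+01,  6.31449977e-02,
        5.82783530e-02, -1.60531031e-04]), 'position': array([ 0.22344541, -0.58293653,  0.22159455]), 'tool_rot': array([-0.69531359, -0.12934988,  0.6953136 , -0.12785388]), 'ft_force': array([-0.59130185,  0.16762581,  0.87628914]), 'moment': array([ 0.04567323, -0.06776525, -0.00587979]), 'grip_width': 0.08674343970206784}
{'intrinsics': array([[447.86708341,   0.        , 321.54417686],
       [  0.        , 447.86708341, 206.64600743],
       [  0.        ,   0.        ,   1.        ]]), 'position': array([0.51699964, 0.6781141 , 0.48639227]), 'attitude': array([-0.03971061,  0.86107229, -0.50656273,  0.01928158])}
{'intrinsics': array([[391.0583342 ,   0.        , 316.89479888],
       [  0.        , 391.0583342 , 195.77255769],
       [  0.        ,   0.        ,   1.        ]]), 'position': array([ 0.48297622, -0.0783599 ,  0.9096621 ]), 'attitude': array([-0.69772235,  0.71235349, -0.04779429,  0.05875153])}
```

View pics/top0.png

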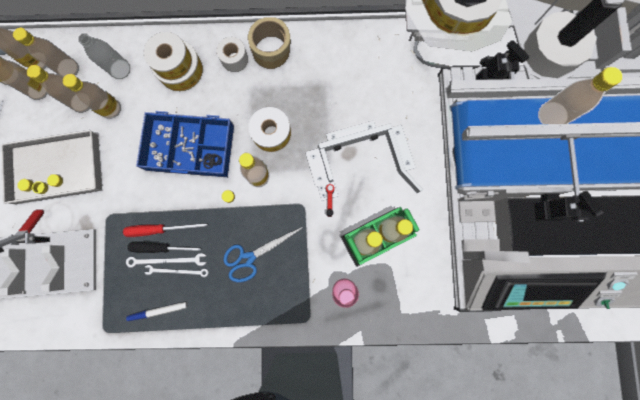

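View pics/side0.png

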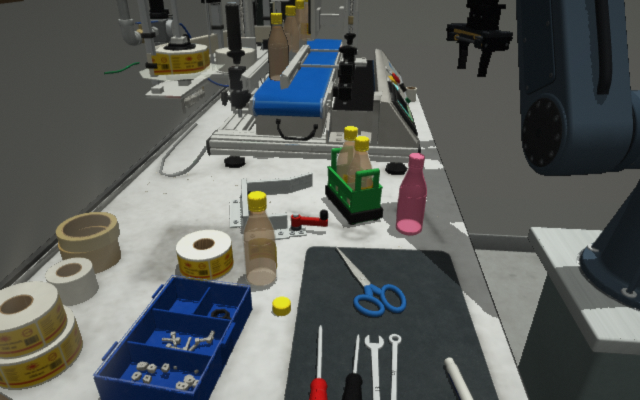

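```bash
cat > h.py <<'E'
import numpy as np,cv2
from scipy.spatial.transform import Rotation as R
from rig import *
def cam(n):
    c=camera_params(n); return c["intrinsics"],np.array(c["position"]),R.from_quat(c["attitude"]).as_matrix()
def pts(n,d):
    K,t,A=cam(n); v,u=np.mgrid[0:400,0:640]
    r=np.stack([(u-K[0,2])/K[0,0],(v-K[1,2])/K[1,1],np.ones_like(u,float)],-1)
    return (r*d[...,None])@A.T+t
def ray(n,uv,z):
    K,t,A=cam(n); uv=np.atleast_2d(uv).astype(float)
    r=np.c_[(uv[:,0]-K[0,2])/K[0,0],(uv[:,1]-K[1,2])/K[1,1],np.ones(len(uv))]@A.T
    return t+r*((z-t[2])/r[:,2])[:,None]
def proj(n,P):
    K,t,A=cam(n); c=(np.atleast_2d(P)-t)@A; c=c@K.T; return c[:,:2]/c[:,2:]
E
python3 - <<'E'
from h import *
T=np.load("top0.npz");S=np.load("side0.npz")
im=T["p"][100:320,290:450,::-1]; cv2.imwrite("pics/topz.png",cv2.resize(im,None,fx=2.7*1.35,fy=2.7,interpolation=cv2.INTER_CUBIC)if 0 else cv2.resize(im,None,fx=2.7,fy=2.7,interpolation=cv2.INTER_CUBIC))
im=S["p"][110:260,210:450,::-1]; cv2.imwrite("pics/sidez.png",cv2.resize(im,None,fx=3.3,fy=3.3,interpolation=cv2.INTER_CUBIC))
for n,D in(("top",T),("side",S)):
    P=pts(n,D["d"]); ok=D["d"]>0
    hsv=cv2.cvtColor(D["p"],cv2.COLOR_RGB2HSV)
    g=(hsv[...,0]>50)&(hsv[...,0]<80)&(hsv[...,1]>150)&(hsv[...,2]>50)&ok
    q=P[g]; q=q[(q[:,2]<.14)&(q[:,2]>0)]; print(n,len(q),q.min(0),q.max(0))
    m=(q[:,2]>.074)&(q[:,2]<.125)
    r=cv2.minAreaRect((q[m][:,:2]*1000).astype(np.float32)); print(r, np.percentile(q[:,2],[5,50,95]))
    red=((hsv[...,0]<6)|(hsv[...,0]>174))&(hsv[...,1]>180)&ok
    q=P[red]; q=q[(np.abs(q[:,0]-.55)<.15)&(np.abs(q[:,1]+.1)<.15)]; print("red",len(q),q.mean(0),np.percentile(q[:,2],[5,50,95]))
    if len(q)>10:print(cv2.minAreaRect((q[:,:2]*1000).astype(np.float32)))
    print("table z",np.median(P[...,2][(np.abs(P[...,0]-.6)<.2)&(np.abs(P[...,1]+.1)<.2)&ok]))
E
```

```text
top 9 [ 0.38358603 -0.61275304  0.05019707] [ 0.56809291 -0.12775633  0.13524301]
((538.3165283203125, -184.34255981445312), (20.073291778564453, 132.99757385253906), 34.8629035949707) [0.05739539 0.11629662 0.13206543]
red 36 [ 0.60804218 -0.0942954   0.03297642] [0.03011123 0.03295274 0.0358963 ]
((606.22021484375, -94.33121490478516), (6.750087738037109, 36.38602828979492), 88.55810546875)
table z 0.0031545697361886615
side 1383 [ 0.3857594  -0.60498038  0.0217805 ] [ 0.58022267 -0.11890836  0.13524614]
((536.7289428710938, -180.9773406982422), (63.96589279174805, 143.44049072265625), 42.32680892944336) [0.03337051 0.06535233 0.11623457]
red 248 [ 0.60930959 -0.08603587  0.0253316 ] [0.01788798 0.02595569 0.03181773]
((606.6209106445312, -88.5690689086914), (68.8841552734375, 12.969890594482422), 0.9230283498764038)
table z 0.0033413291218312713
```

```bash
sleep 0
```

```text
(no output)
```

View pics/topz.png

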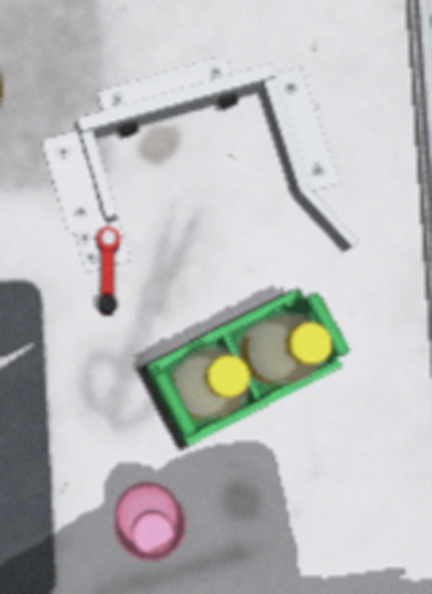

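View pics/sidez.png

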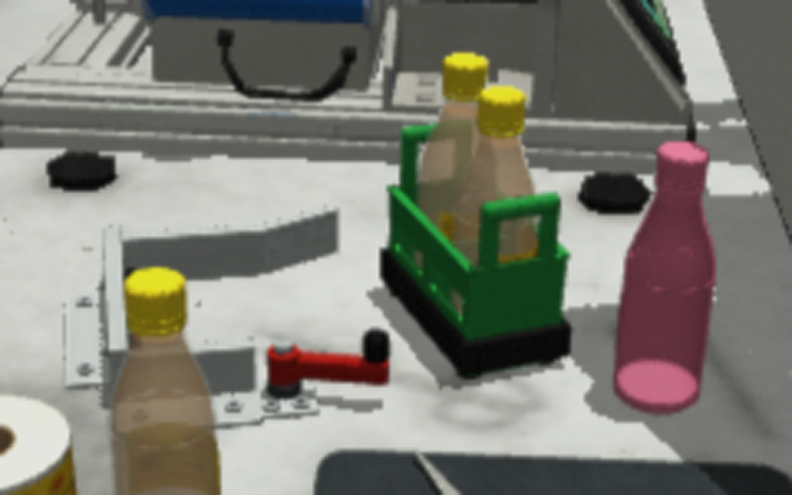

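```bash
python3 - <<'E'
from h import *
T=np.load("top0.npz");S=np.load("side0.npz")
p=T["p"]; 
for name,(a,b,c,d) in {"nest":(115,215,300,430),"crate":(195,310,325,425)}.items():
    im=p[a:b,c:d,::-1]; im=cv2.resize(im,None,fx=6,fy=6,interpolation=cv2.INTER_CUBIC)[:600]
    for i in range(0,d-c,10): cv2.putText(im,str(c+i),(i*6,8),0,.3,(255,0,255)); im[:4,i*6]=(255,0,255)
    for i in range(0,b-a,10): cv2.putText(im,str(a+i),(0,i*6+3),0,.3,(255,0,255))
    cv2.imwrite(f"pics/{name}6.png",im)
# caps & others
def yel(p):
    h=cv2.cvtColor(p,cv2.COLOR_RGB2HSV); return ((h[...,0]>22)&(h[...,0]<35)&(h[...,1]>180)&(h[...,2]>120)).astype(np.uint8)
for n,D in(("top",T),("side",S)):
    k,l,s,c=cv2.connectedComponentsWithStats(yel(D["p"]))
    for i in range(1,k):
        if s[i,4]>30: print(n,c[i].round(1),s[i])
h=cv2.cvtColor(p,cv2.COLOR_RGB2HSV)
print(h[237,350:420:4])
g=((h[...,0]>50)&(h[...,0]<85)&(h[...,1]>120)).astype(np.uint8); g[:195]=0;g[280:]=0;g[:,:330]=0;g[:,430:]=0
print(g.sum()); hull=cv2.convexHull(np.argwhere(g)[:,::-1].astype(np.int32))
print(cv2.approxPolyDP(hull,2.5,True)[:,0])
E
```

```text
side [350.6 128.7] [345 126  12   6  54]
side [360.9 139. ] [353 136  16   7  66]
side [256.2 195.5] [248 191  18  10 143]
side [281.1 303.3] [273 297  17  13 172]
[[ 67 143 139]
 [ 60  61 122]
 [ 34  28 147]
 [ 29  33 156]
 [ 26 107 143]
 [ 30 158 228]
 [ 30 161 228]
 [ 30 157 229]
 [ 26 166 146]
 [ 34  32 137]
 [ 30  31 154]
 [ 26  37 164]
 [ 27  51 131]
 [ 26  60 115]
 [ 57  67 129]
 [ 68 132 195]
 [ 72  24 209]
 [120   3 230]]
740
[[417 227]
 [415 235]
 [358 263]
 [345 238]
 [350 232]
 [396 209]
 [407 210]]
```

View pics/nest6.png

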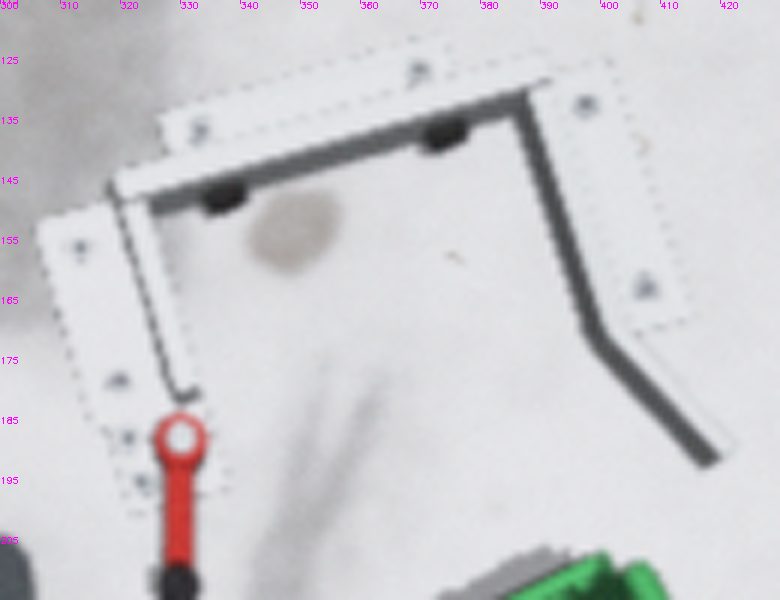

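View pics/crate6.png

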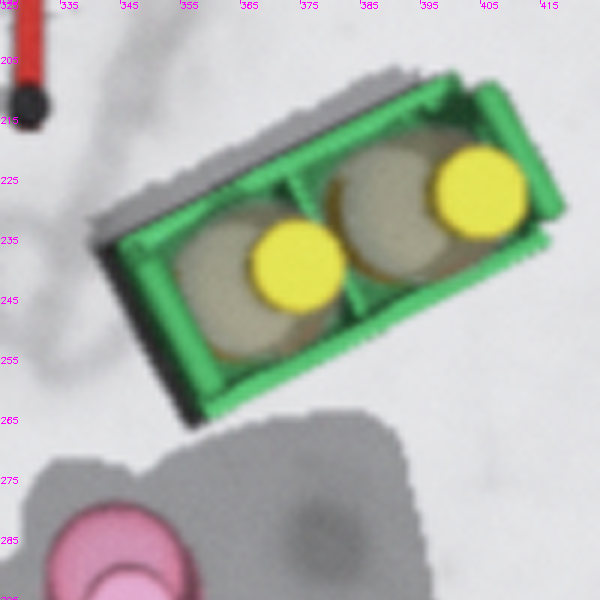

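```bash
python3 - <<'E'
from h import *
def px(c,r,X): X=np.array(X,float); return np.c_[c+X[:,0]/6-.42,r+X[:,1]/6-.42]
mm=lambda P:(P[:,:3]*1000).round(1)
def ang(a,b): d=b-a; return np.degrees(np.arctan2(d[1],d[0]))
g=ray("top",px(300,115,[(527,95),(605,330)]),.036); print("right guide",mm(g),"yaw",ang(g[1],g[0]),np.linalg.norm(g[0]-g[1]))
b=ray("top",px(300,115,[(150,197),(520,92)]),.042); print("back",mm(b),"yaw",ang(b[1],b[0])-90)
le=ray("top",px(300,115,[(120,200),(182,398)]),.036); print("left guide outer edge?",mm(le),ang(le[1],le[0]))
pv=ray("top",px(300,115,[(181,438)]),.036); kn=ray("top",px(300,115,[(177,585)]),.05);print("pivot,knob",mm(pv),mm(kn),np.linalg.norm((pv-kn)[0,:2]),ang(pv[0],kn[0]))
pad=ray("top",px(300,115,[(228,210),(445,150)]),.02); print("pads",mm(pad),ang(pad[1],pad[0])-90)
r=ray("top",px(325,205,[(193,428),(92,238)]),.007); print("rim +y corners",mm(r),"yaw",ang(r[0],r[1]),np.linalg.norm(r[0]-r[1]))
w=ray("top",px(325,205,[(207,418),(548,243)]),.08); print("wall -x",mm(w),"yaw",ang(w[1],w[0])-90,np.linalg.norm(w[0]-w[1]))
w2=ray("top",px(325,205,[(117,243),(440,75)]),.08); print("wall +x",mm(w2),"yaw",ang(w2[1],w2[0])-90)
pk=ray("top",px(325,205,[(120,580)]),.0); print("pink approx",mm(pk))
# caps
print(mm(ray("top",px(325,205,[(298,266),(481,192)]),.176)))
# pink in depth
S=np.load("side0.npz");P=pts("side",S["d"]);h=cv2.cvtColor(S["p"],cv2.COLOR_RGB2HSV)
m=(h[...,0]>160)&(h[...,0]<176)&(h[...,1]>70);m[:150]=0;m[:,:390]=0;m[:,430:]=0
q=P[m];q=q[(q[:,2]>.0)&(q[:,2]<.2)];print("pink depth",len(q),np.percentile(q,[2,50,98],0))
E
```

```text
right guide [[ 765.1 -232.    36. ]
 [ 672.  -257.2   36. ]] yaw 15.13074660482393 0.09646551250644693
back [[ 726.4  -85.9   42. ]
 [ 764.4 -228.4   42. ]] yaw 14.92762222170748
left guide outer edge? [[727.2 -74.4  36. ]
 [649.4 -96.3  36. ]] 15.708501543306184
pivot,knob [[634.  -95.6  36. ]] [[576.8 -92.5  50. ]] 0.05736059070875737 176.91532643989282
pads [[ 726.6 -116.4   20. ]
 [ 748.7 -201.9   20. ]] 14.509687974553373
rim +y corners [[ 435.1 -152.2    7. ]
 [ 506.9 -116.2    7. ]] yaw 26.630586404597178 0.08032622007992153
wall -x [[ 442.3 -151.2   80. ]
 [ 500.1 -272.3   80. ]] yaw 25.508703590141053 0.1341759273092671
wall +x [[ 503.1 -121.8   80. ]
 [ 559.7 -237.6   80. ]] yaw 26.066707614572238
pink approx [[ 379.2 -123.4    0. ]]
[[ 492.6 -172.5  176. ]
 [ 514.2 -230.   176. ]]
pink depth 1833 [[ 0.38159223 -0.1159157   0.00510088]
 [ 0.40778964 -0.09921634  0.08110199]
 [ 0.43047621 -0.09087765  0.1640586 ]]
```

```bash
cat >> h.py <<'E'
def tgt(yaw,tilt,sgn=1):
    y=np.radians(yaw);a=np.radians(tilt);f=np.array([np.cos(y),np.sin(y),0])
    X=np.sin(a)*f-np.cos(a)*np.array([0,0,1]);Y=sgn*np.array([-np.sin(y),np.cos(y),0])
    return np.c_[X,Y,np.cross(X,Y)]
def rel(pos,M):
    o=get_obs();C=R.from_quat(o["tool_rot"]).as_matrix()
    return C.T@(np.array(pos)-o["position"])*100, R.from_matrix(C.T@M).as_rotvec(degrees=True)/6
def st():
    o=get_obs();C=R.from_quat(o["tool_rot"]).as_matrix();Y=C[:,1];s=1
    X=C[:,0]; tilt=np.degrees(np.arctan2(np.hypot(*X[:2]),-X[2]))
    print("t %.2f pos %s X %s Y %s tilt %.1f yawY %.1f F %s q %s w %.3f"%(o["time"],(o["position"]*1000).round(1),X.round(3),Y.round(3),tilt,np.degrees(np.arctan2(-Y[0],Y[1])),o["ft_force"].round(1),o["q"].round(2),o["grip_width"]))
E
python3 - <<'E'
from h import *
st()
for s in(1,-1):
    print(rel((.448,-.25,.2),tgt(26,30,s)))
E
```

```text
t 0.10 pos [ 223.5 -583.   221.7] X [-0.     0.002 -1.   ] Y [ 0.358 -0.934 -0.002] tilt 0.1 yawY -159.0 F [-0.3 -0.4  1.1] q [-1.38  0.53  1.43  0.    1.18 -0.18] w 0.087
(array([  2.22174394, -23.06202696, -32.87829628]), array([28.18921978, -0.30604359, -7.54625374]))
(array([  2.22174394, -23.06202696, -32.87829628]), array([-0.82598134,  4.99230177, -0.20246628]))
```

Request:
send_rows --steps '[[[0,-2.2,-2.8,0,0,0],[0,-2.2,-3,0,0,0],[0,-2.2,-3,0,0,0],[0,-2.2,-3,0,0,0],[0,-2.2,-3,0,0,0],[0,-2.2,-3,0,0,0],[0,-2.2,-3,0,0,0],[0,0,0,0,0,0]]]' --gripper 0

```text
time: 0.77
position: [0.3643, -0.3575, 0.2168]
tool_rot: [-0.695, -0.128, 0.697, -0.123]
ft_force: [-0.0, 0.3, -0.7]
grip_width: 0.087
```

```bash
python3 - <<'E'
from h import *
st()
print(rel((.448,-.25,.2),tgt(26,30,-1)))
E
```

```text
t 0.77 pos [ 364.3 -357.5  216.8] X [-0.004  0.006 -1.   ] Y [ 0.349 -0.937 -0.007] tilt 0.4 yawY -159.6 F [-0.   0.3 -0.7] q [-1.    0.38  1.72  0.    1.05  0.22] w 0.087
(array([  1.7157279 ,  -7.14052597, -11.60353338]), array([-0.92453771,  5.00492035, -0.17624916]))
```

Request:
send_rows --steps '[[[0.3,-1.4,-2.2,-0.2,1,0],[0.3,-1.4,-2.2,-0.2,1,0],[0.5,-1.4,-2.0,-0.2,1,0],[0.8,-1.4,-1.8,-0.2,1,0],[1,-1.4,-1.6,-0.2,1,0],[0,0,0,0,0,0]]]'

```text
time: 1.27
position: [0.4368, -0.2464, 0.2087]
tool_rot: [0.848, 0.196, -0.475, 0.126]
ft_force: [-0.6, 0.5, -0.2]
grip_width: 0.087
```

```bash
python3 - <<'E'
from h import *
st()
print(rel((.448,-.25,.2),tgt(26,30,-1)))
print(rel((.448,-.25,.015),tgt(26,30,-1)))
E
```

```text
t 1.27 pos [ 436.8 -246.4  208.7] X [ 0.472  0.213 -0.856] Y [ 0.453 -0.891  0.028] tilt 31.1 yawY -153.1 F [-0.6  0.5 -0.2] q [-1.08  0.36  1.97  0.72  0.9  -0.47] w 0.087
(array([ 1.19311872,  0.8000552 , -0.25392385]), array([ 0.27105037, -0.1874403 , -0.1519998 ]))
(array([17.02586212,  0.27958712,  9.30135476]), array([ 0.27105037, -0.1874403 , -0.1519998 ]))
```

Request:
send_rows --steps '[[[1.2,0.8,-0.2,0.25,-0.2,-0.15],[3.2,0,1.8,0,0,0],[3.2,0,1.8,0,0,0],[0,0,0,0,0,0]]]'

```text
time: 1.6
position: [0.4484, -0.2574, 0.124]
tool_rot: [0.842, 0.19, -0.492, 0.115]
ft_force: [-0.2, 0.4, 0.3]
grip_width: 0.087
```

```bash
python3 - <<'E'
from h import *
st()
for n in("side","top"):
    p,d=camera(n); cv2.imwrite(f"pics/{n}1.png",p[:,:,::-1])
print(rel((.448,-.25,.015),tgt(26,30,-1)))
E
```

```text
t 1.60 pos [ 448.4 -257.4  124. ] X [ 0.443  0.207 -0.872] Y [ 0.434 -0.901  0.007] tilt 29.3 yawY -154.3 F [-0.2  0.4  0.3] q [-1.05  0.54  1.99  0.81  0.74 -0.58] w 0.087
(array([10.00373705, -1.00192409,  5.43749428]), array([ 0.02387788,  0.08711677, -0.13641514]))
```

View pics/top1.png

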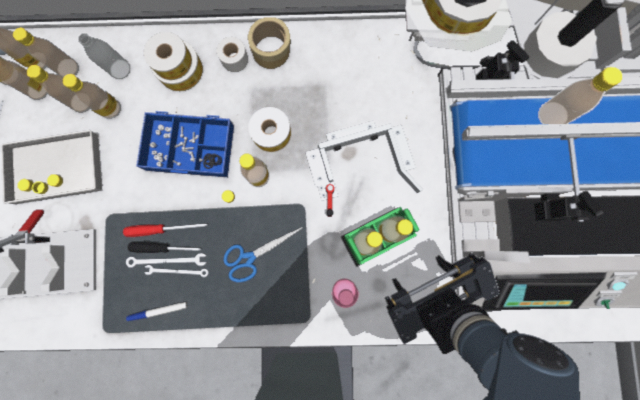

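View pics/side1.png

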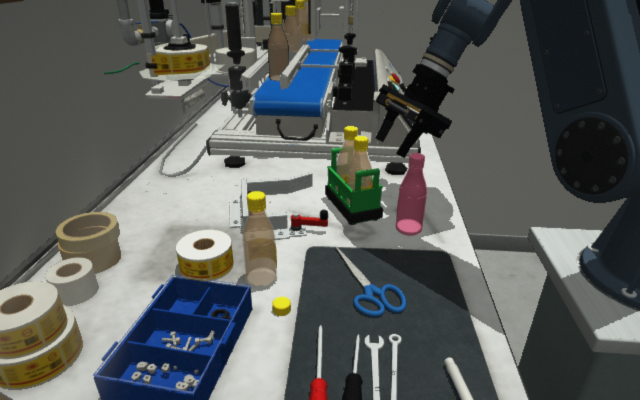

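Request:
send_rows --steps '[[[3.2,-0.3,1.8,0,0.1,-0.1],[3.2,-0.3,1.8,0,0,0],[3.0,-0.3,1.6,0,0,0],[0,0,0,0,0,0]]]' --gripper 0.15

```text
time: 2.03
position: [0.4548, -0.2611, 0.0282]
tool_rot: [0.846, 0.188, -0.482, 0.125]
ft_force: [0.1, 0.3, -0.0]
grip_width: 0.0752
```

```bash
cat >> h.py <<'E'
DK=np.array([702.6,-169.9]);DY=15.
def crate(p):
    # caps at z=.176 in top view
    h=cv2.cvtColor(p,cv2.COLOR_RGB2HSV); m=((h[...,0]>24)&(h[...,0]<36)&(h[...,1]>125)&(h[...,2]>150)).astype(np.uint8)
    m[:,:330]=0;m[:,450:]=0;m[:110]=0
    m=cv2.morphologyEx(m,cv2.MORPH_OPEN,np.ones((3,3)))
    k,l,s,c=cv2.connectedComponentsWithStats(m); c=[c[i] for i in range(1,k) if s[i,4]>60]
    P=ray("top",c,.176)[:,:2]*1000; P=P[np.argsort(-P[:,1])]
    if len(P)!=2: print("caps",P);return
    d=P[0]-P[1]; o=P.mean(0); yaw=np.degrees(np.arctan2(-d[0],d[1]))
    a=np.radians(DY);Rm=np.array([[np.cos(a),np.sin(a)],[-np.sin(a),np.cos(a)]])
    print("crate caps",o.round(1),"yaw %.1f sep %.1f"%(yaw,np.linalg.norm(d)),"dock frame",(Rm@(o-DK)).round(1),"yaw %.1f"%(yaw-DY))
def cr(pos):
    o=get_obs()["position"][:2]*1000
def look(tag,crop=None):
    for n in("top","side"):
        p,d=camera(n)
        if n=="top": crate(p)
        c=p[100:320,260:500] if n=="top" else p[80:280,180:460]
        cv2.imwrite(f"pics/{n}{tag}.png",cv2.resize(c[:,:,::-1],None,fx=2.5,fy=2.5,interpolation=cv2.INTER_CUBIC))
def dock():
    a=np.radians(DY);o=get_obs()["position"][:2]*1000-DK;Rm=np.array([[np.cos(a),np.sin(a)],[-np.sin(a),np.cos(a)]])
    print("tcp in dock",(Rm@o).round(1))
E
python3 - <<'E'
from h import *
st();dock();look("2")
print(rel((.448,-.25,.015),tgt(26,30,-1)))
E
```

```text
t 2.03 pos [ 454.8 -261.1   28.2] X [ 0.464  0.197 -0.863] Y [ 0.438 -0.898  0.03 ] tilt 30.3 yawY -154.0 F [ 0.1  0.3 -0. ] q [-1.05  0.76  2.03  1.12  0.59 -0.97] w 0.075
tcp in dock [-263.  -24.]
crate caps [ 521.8 -202.4] yaw 21.2 sep 62.7 dock frame [-183.    15.4] yaw 6.2
(array([ 1.42784256, -1.5869303 ,  1.06983679]), array([ 0.18036721, -0.06702937, -0.31329508]))
```

View pics/top2.png

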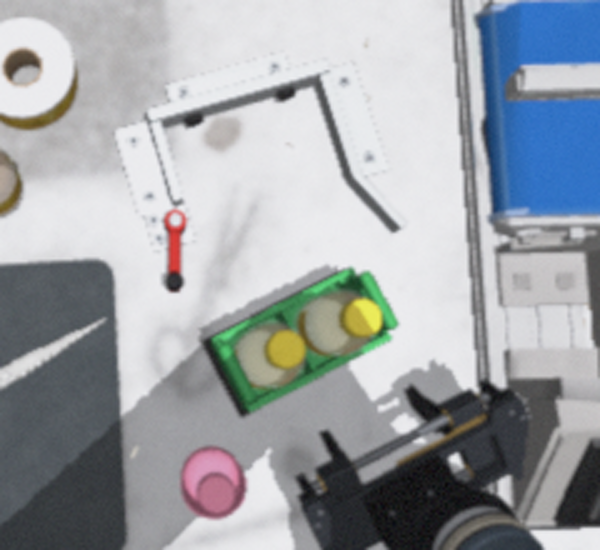

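View pics/side2.png

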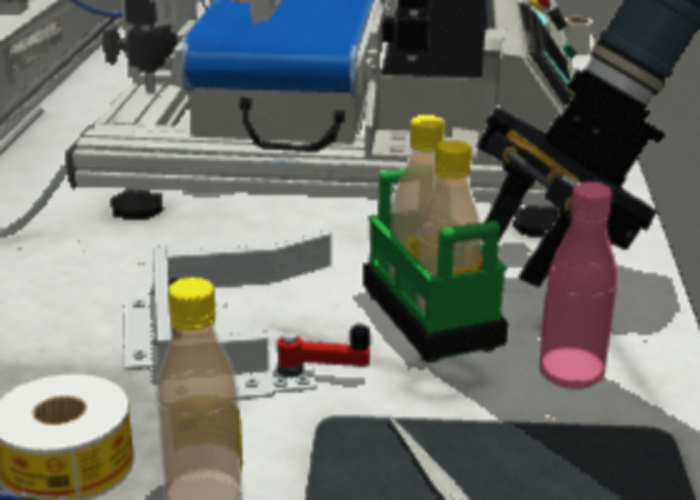

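```bash
python3 - <<'E'
from h import *
def px(c,r,X): X=np.array(X,float); return np.c_[c+X[:,0]/6-.42,r+X[:,1]/6-.42]
mm=lambda P:(P[:,:3]*1000).round(1)
def ang(a,b): d=b-a; return np.degrees(np.arctan2(d[1],d[0]))
r=ray("top",px(325,195,[(193,428),(92,238)]),.007); print("rim +y corners",mm(r),"yaw",ang(r[0],r[1]),np.linalg.norm(r[0]-r[1]))
w=ray("top",px(325,195,[(207,418),(548,243)]),.08); print("wall -x",mm(w),"yaw",ang(w[1],w[0])-90,np.linalg.norm(w[0]-w[1]))
w2=ray("top",px(325,195,[(117,243),(440,75)]),.08); print("wall +x",mm(w2),"yaw",ang(w2[1],w2[0])-90)
print("pink foot",mm(ray("top",px(325,195,[(115,555)]),.08)),mm(ray("top",px(325,195,[(130,610)]),.166)))
crate(np.load("top0.npz")["p"])
E
```

```text
rim +y corners [[ 457.4 -153.     7. ]
 [ 529.7 -116.8    7. ]] yaw 26.533666142077347 0.08088401750517721
wall -x [[ 462.8 -151.9   80. ]
 [ 520.9 -273.5   80. ]] yaw 25.575521068540766 0.13476889316996585
wall +x [[ 524.  -122.5   80. ]
 [ 581.1 -238.7   80. ]] yaw 26.135898949434264
pink foot [[ 416.8 -118.6   80. ]] [[ 407.  -118.5  166. ]]
crate caps [ 521.7 -202.1] yaw 20.4 sep 62.0 dock frame [-183.    15.7] yaw 5.4
```

```bash
python3 - <<'E'
from h import *
print(rel((.4817,-.238,.014),tgt(26,30,-1)))
E
```

```text
(array([ 3.32613202, -1.19288069, -1.93817286]), array([ 0.18036721, -0.06702937, -0.31329508]))
```

Request:
send_rows --steps '[[[1.7,-0.6,-1.0,0.1,0,-0.2],[1.6,-0.6,-0.9,0.1,-0.1,-0.1],[0,0,0,0,0,0]]]'

```text
time: 2.38
position: [0.4861, -0.2434, 0.0254]
tool_rot: [0.846, 0.189, -0.485, 0.118]
ft_force: [-0.4, -0.3, -0.9]
grip_width: 0.0738
```

```bash
python3 - <<'E'
from h import *
st();dock();look("3")
print(rel((.4817,-.238,.014),tgt(26,30,-1)))
E
```

```text
t 2.38 pos [ 486.1 -243.4   25.4] X [ 0.459  0.205 -0.865] Y [ 0.433 -0.901  0.017] tilt 30.2 yawY -154.3 F [-0.4 -0.3 -0.9] q [-0.97  0.77  1.99  1.13  0.58 -0.88] w 0.074
tcp in dock [-228.2  -15. ]
crate caps [ 521.3 -202.1] yaw 21.2 sep 62.2 dock frame [-183.4   15.8] yaw 6.2
(array([ 0.99284218, -0.8478518 ,  0.58388564]), array([ 0.03822659, -0.01445989, -0.1968819 ]))
```

View pics/top3.png

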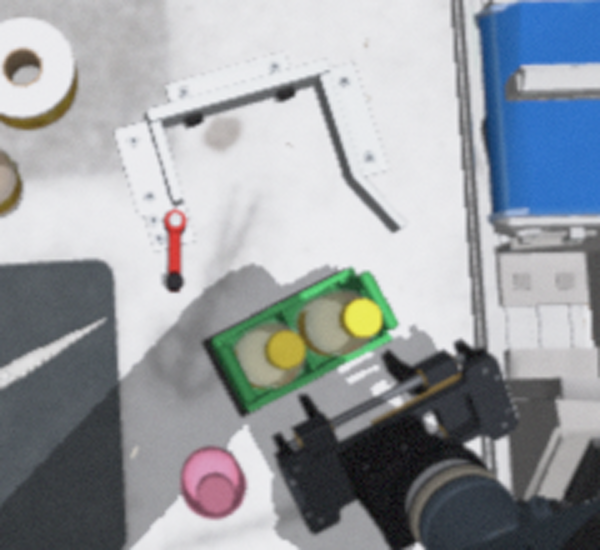

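View pics/side3.png

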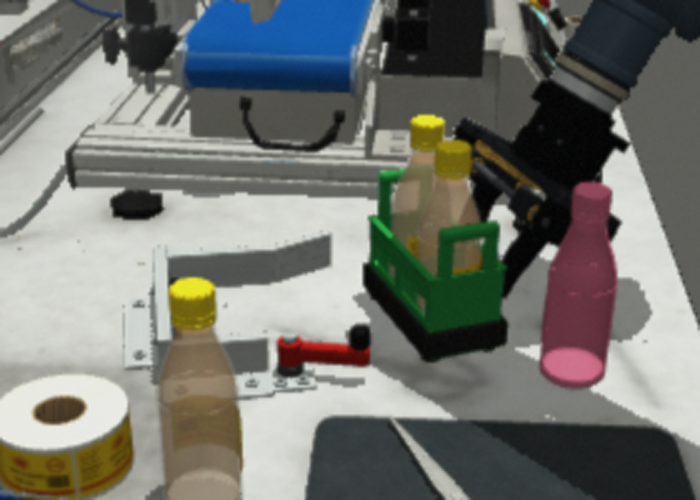

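Request:
send_rows --steps '[[[0.9,-0.8,0.6,0,0,-0.2],[0.3,0,0.1,0,0,0],[0,0,0,0,0,0]]]'

```text
time: 2.73
position: [0.4828, -0.2417, 0.0168]
tool_rot: [0.845, 0.194, -0.484, 0.118]
ft_force: [-0.1, 0.4, 0.0]
grip_width: 0.0742
```

```bash
python3 - <<'E'
from h import *
st();dock()
print(rel((.4817,-.238,.014),tgt(26,30,-1)))
E
```

```text
t 2.73 pos [ 482.8 -241.7   16.8] X [ 0.456  0.213 -0.864] Y [ 0.442 -0.897  0.012] tilt 30.2 yawY -153.8 F [-0.1  0.4  0. ] q [-0.97  0.79  2.    1.15  0.58 -0.92] w 0.074
tcp in dock [-230.9  -12.4]
(array([ 0.26720485, -0.38278674,  0.08439075]), array([ 0.09003167, -0.03449418, -0.08241637]))
```

Request:
send_rows --steps '[[[0.4,-0.3,-0.3,0,0,0],[0.2,0,-0.35,0,0,0],[0.15,0,-0.3,0.4,0,0.25],[0.15,0,-0.3,0.4,0,0.25],[0.15,0,-0.3,0.4,0,0.25],[0.15,0,-0.3,0.4,0,0.25],[0,0,0,0,0,0]]]'

```text
time: 3.32
position: [0.4946, -0.2304, 0.0142]
tool_rot: [0.858, 0.103, -0.498, 0.071]
ft_force: [0.0, -0.3, 0.1]
grip_width: 0.0739
```

```bash
python3 - <<'E'
from h import *
st();dock();look("4")
E
```

```text
t 3.32 pos [ 494.6 -230.4   14.2] X [ 0.482  0.106 -0.87 ] Y [ 0.248 -0.969  0.019] tilt 29.6 yawY -165.6 F [ 0.  -0.3  0.1] q [-0.91  0.79  2.06  1.47  0.46 -0.99] w 0.074
tcp in dock [-216.6   -4.6]
crate caps [ 535.4 -198.2] yaw 16.7 sep 61.3 dock frame [-168.8   16. ] yaw 1.7
```

View pics/top4.png

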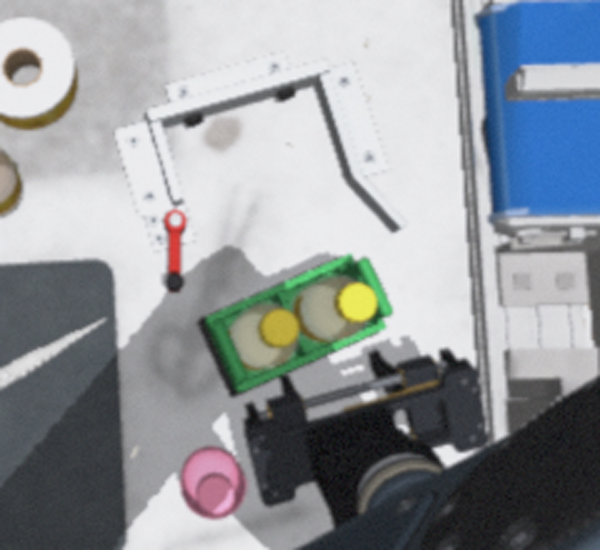

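View pics/side4.png

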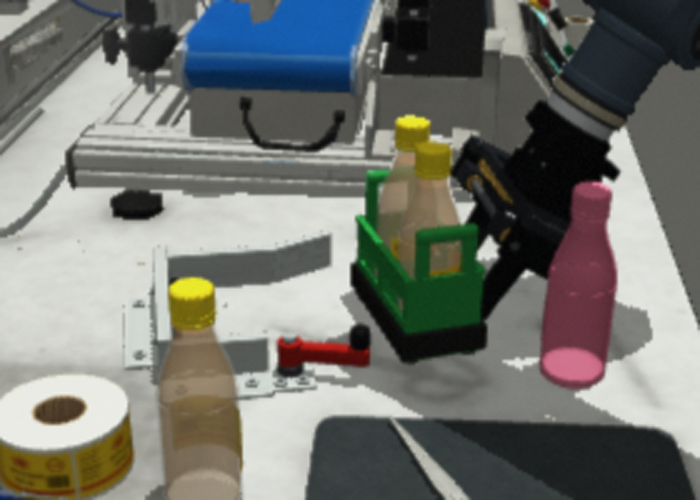

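Request:
send_rows --steps '[[[0.3,0.15,-0.5,0,0,0],[0.3,0.15,-0.5,0,0,0],[0.3,0.15,-0.5,0,0,0],[0.3,0.15,-0.5,0.2,0,0.1],[0.3,0.15,-0.5,0.2,0,0.1],[0.3,0.15,-0.5,0.2,0,0.1],[0,0,0,0,0,0]]]'

```text
time: 4.0
position: [0.5208, -0.2259, 0.0103]
tool_rot: [0.856, 0.081, -0.508, 0.054]
ft_force: [-1.7, -0.8, 1.1]
grip_width: 0.074
```

```bash
python3 - <<'E'
from h import *
st();dock();look("5")
E
```

```text
t 4.00 pos [ 520.8 -225.9   10.3] X [ 0.471  0.085 -0.878] Y [ 0.194 -0.981  0.009] tilt 28.6 yawY -168.8 F [-1.7 -0.8  1.1] q [-0.84  0.79  2.01  1.45  0.42 -0.85] w 0.074
tcp in dock [-190.1   -7.1]
crate caps [ 562.8 -196.3] yaw 11.9 sep 60.1 dock frame [-141.9   10.7] yaw -3.1
```

View pics/top5.png

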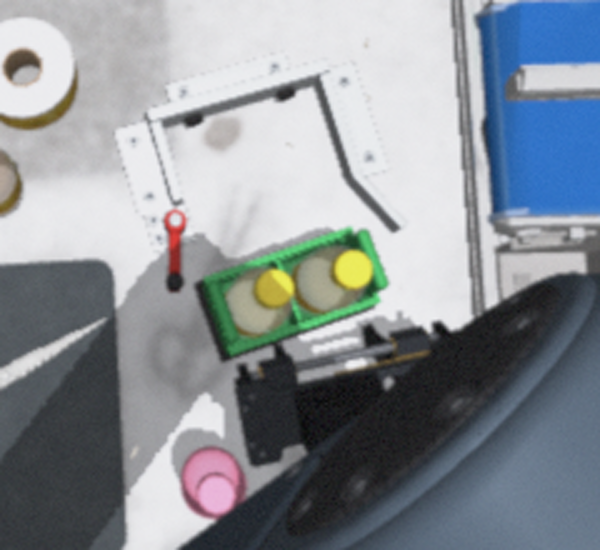

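View pics/side5.png

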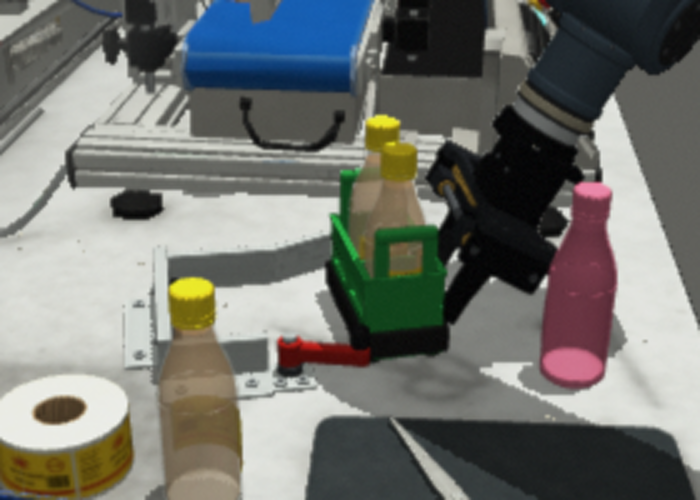

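Request:
send_rows --steps '[[[0.15,0.15,-0.6,0.15,0.1,0.1],[0.2,0.15,-0.6,0.15,0.1,0.1],[0.25,0.15,-0.55,0.15,0,0.1],[0.25,0.15,-0.55,0,0,0],[0.25,0.15,-0.55,0,0,0],[0,0,0,0,0,0]]]'

```text
time: 4.6
position: [0.5437, -0.2248, 0.0101]
tool_rot: [0.859, 0.061, -0.507, 0.04]
ft_force: [-0.6, -0.8, 0.8]
grip_width: 0.0742
```

```bash
python3 - <<'E'
from h import *
st();dock();look("6")
E
```

```text
t 4.60 pos [ 543.7 -224.8   10.1] X [ 0.479  0.064 -0.875] Y [ 0.145 -0.989  0.007] tilt 28.9 yawY -171.7 F [-0.6 -0.8  0.8] q [-0.79  0.8   1.98  1.48  0.4  -0.77] w 0.074
tcp in dock [-167.7  -11.9]
crate caps [ 587.2 -197.4] yaw 8.7 sep 59.7 dock frame [-118.6    3.3] yaw -6.3
```

View pics/top6.png

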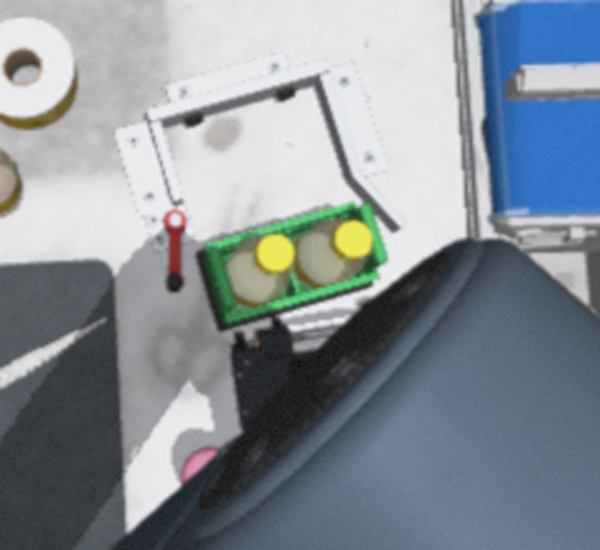

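View pics/side6.png

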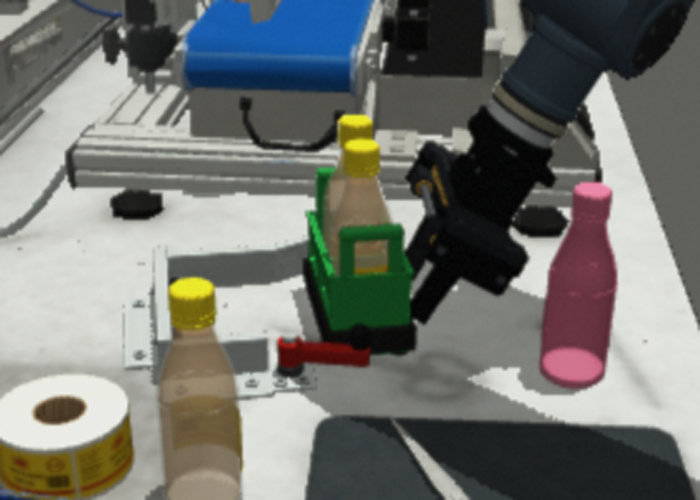

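Request:
send_rows --steps '[[[0.1,0.1,-0.6,-0.3,0.1,-0.15],[0.15,0.05,-0.6,-0.3,0.1,-0.15],[0.2,0,-0.6,-0.2,0,-0.1],[0.2,0,-0.6,0,0,0],[0.2,0,-0.6,0,0,0],[0,0,0,0,0,0]]]'

```text
time: 5.2
position: [0.568, -0.2214, 0.012]
tool_rot: [0.856, 0.101, -0.502, 0.066]
ft_force: [-0.3, 1.2, -0.1]
grip_width: 0.074
```

```bash
python3 - <<'E'
from h import *
st();dock();look("7")
E
```

```text
t 5.20 pos [ 568.  -221.4   12. ] X [ 0.476  0.107 -0.873] Y [ 0.24  -0.971  0.012] tilt 29.2 yawY -166.1 F [-0.3  1.2 -0.1] q [-0.77  0.8   1.91  1.29  0.44 -0.65] w 0.074
tcp in dock [-143.3  -14.9]
crate caps [ 606.9 -192.9] yaw 9.3 sep 59.9 dock frame [-98.4   2.5] yaw -5.7
```

View pics/top7.png

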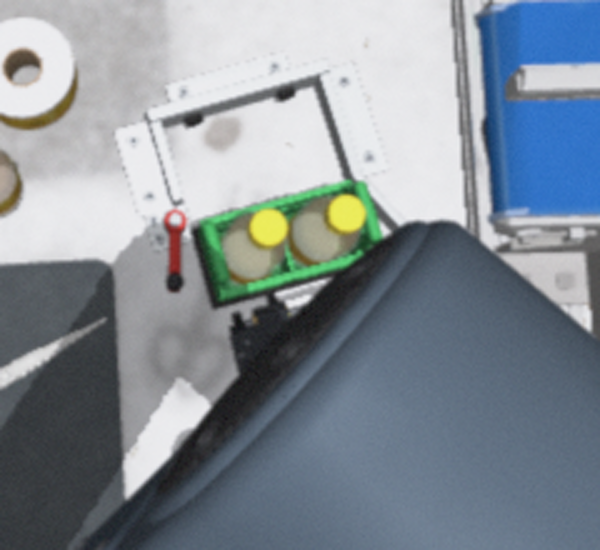

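View pics/side7.png

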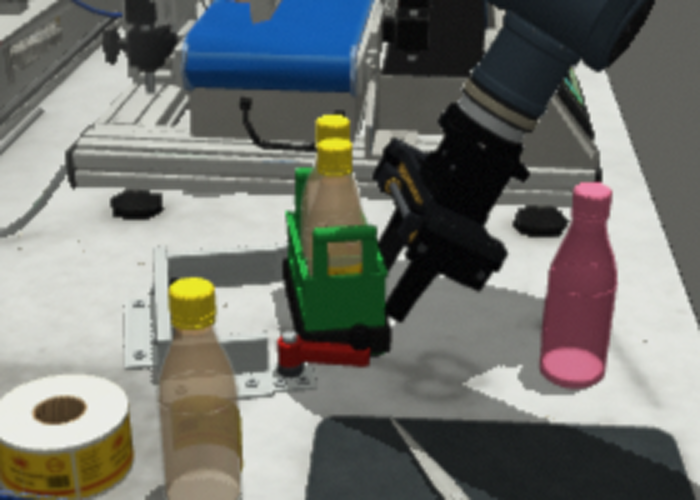

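```bash
python3 - <<'E'
import cv2
im=cv2.imread("pics/top7.png")
cv2.imwrite("pics/top7z.png",cv2.resize(im[160:320,140:400],None,fx=3,fy=3,interpolation=cv2.INTER_CUBIC))
E
```

```text
(no output)
```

View pics/top7z.png

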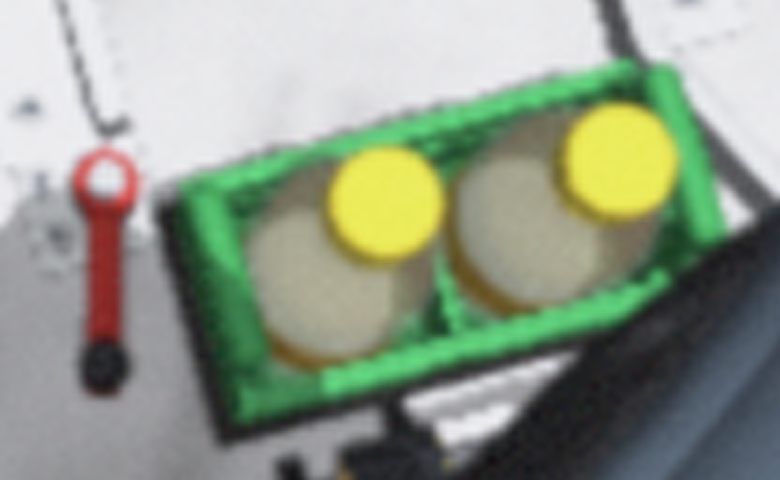

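```bash
cat >> h.py <<'E'
def edges(c,r,s,rim,wall):
    f=lambda X,z:ray("top",np.c_[c+np.array(X,float)[:,0]/s-.45,r+np.array(X,float)[:,1]/s-.45],z)[:,:2]*1000
    a=np.radians(DY);Rm=np.array([[np.cos(a),np.sin(a)],[-np.sin(a),np.cos(a)]])
    q=(f(rim,.007)-DK)@Rm.T; print("rim +y corners (rear,front) dock",q.round(1))
    w=(f(wall,.08)-DK)@Rm.T; d=w[0]-w[1]; print("wall",w.round(1),"yaw",np.degrees(np.arctan2(-d[0],d[1])).round(1))
E
python3 - <<'E'
from h import *
edges(316,164,7.5,[(225,442),(160,210)],[(190,185),(640,60)])
edges(316,164,7.5,[(225,442),(160,210)],[(240,425),(560,340)])
E
```

```text
rim +y corners (rear,front) dock [[-130.9   75.8]
 [ -56.    74.4]]
wall [[-62.2  69.8]
 [-63.5 -64.9]] yaw -0.6
rim +y corners (rear,front) dock [[-130.9   75.8]
 [ -56.    74.4]]
wall [[-132.2   75.9]
 [-134.3  -18.2]] yaw -1.3
```

Request:
send_rows --steps '[[[0.3,0.05,-0.6,-0.1,0,-0.05],[0.3,0.05,-0.6,0,0.1,0],[0.3,0.05,-0.6,0,0,0],[0.3,0.05,-0.6,0,0,0],[0.3,0.05,-0.6,0,0,0],[0.3,0,-0.6,0,0,0],[0.3,0,-0.6,0,0,0],[0,0,0,0,0,0]]]'

```text
time: 5.97
position: [0.5977, -0.2164, 0.0118]
tool_rot: [0.852, 0.104, -0.507, 0.073]
ft_force: [-0.5, -0.5, 0.6]
grip_width: 0.074
```

```bash
python3 - <<'E'
from h import *
st();dock();look("8")
import cv2
im=cv2.imread("pics/top8.png")
cv2.imwrite("pics/top8z.png",cv2.resize(im[120:280,140:400],None,fx=3,fy=3,interpolation=cv2.INTER_CUBIC))
E
```

```text
t 5.97 pos [ 597.7 -216.4   11.8] X [ 0.464  0.103 -0.88 ] Y [ 0.251 -0.968  0.019] tilt 28.4 yawY -165.5 F [-0.5 -0.5  0.6] q [-0.71  0.81  1.85  1.17  0.43 -0.48] w 0.074
tcp in dock [-113.4  -17.8]
crate caps [ 635.1 -185.3] yaw 11.9 sep 64.4 dock frame [-69.1   2.6] yaw -3.1
```

View pics/top8z.png

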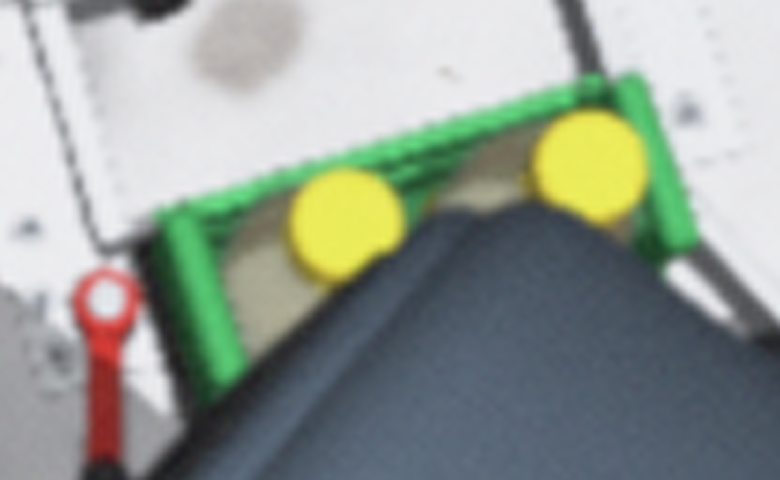

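View pics/side8.png

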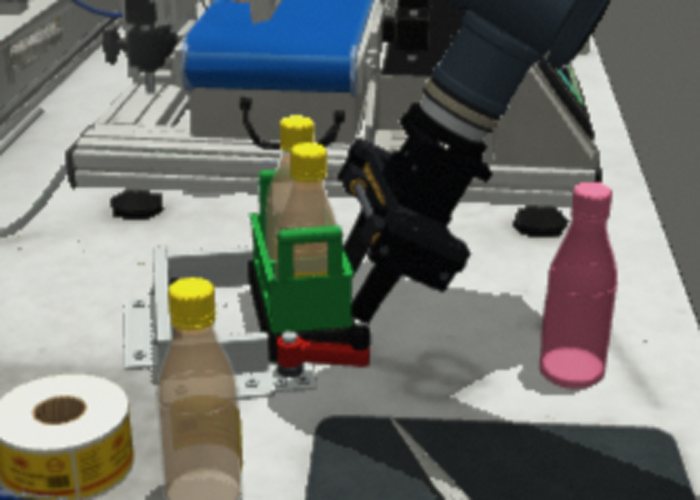

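```bash
python3 - <<'E'
from h import *
edges(316,148,7.5,[(190,420),(135,240)],[(165,212),(600,80)])
E
```

```text
rim +y corners (rear,front) dock [[-85.7  73.5]
 [-26.4  73.7]]
wall [[-34.1  68.9]
 [-32.1 -62.9]] yaw 0.9
```

Request:
send_rows --steps '[[[0.3,0,-0.6,0,0.1,0],[0.3,0,-0.6,0,0.1,0],[0.3,0,-0.6,0,0.1,0],[0.3,0,-0.6,0,0,0],[0.3,0,-0.6,0,0,0],[0.3,0,-0.6,0,0,0],[0.3,0,-0.6,0,0,0],[0,0,0,0,0,0]]]'

```text
time: 6.73
position: [0.5981, -0.2173, 0.0126]
tool_rot: [0.845, 0.099, -0.518, 0.086]
ft_force: [-0.3, -0.0, 0.6]
grip_width: 0.0741
```

```bash
python3 - <<'E'
from h import *
st();dock();look("9")
E
```

```text
t 6.73 pos [ 598.1 -217.3   12.6] X [ 0.443  0.078 -0.893] Y [ 0.257 -0.966  0.043] tilt 26.7 yawY -165.1 F [-0.3 -0.   0.6] q [-0.69  0.8   1.84  1.1   0.4  -0.41] w 0.074
tcp in dock [-113.2  -18.8]
caps [[ 642.87020723 -216.79752268]]
```

View pics/top9.png

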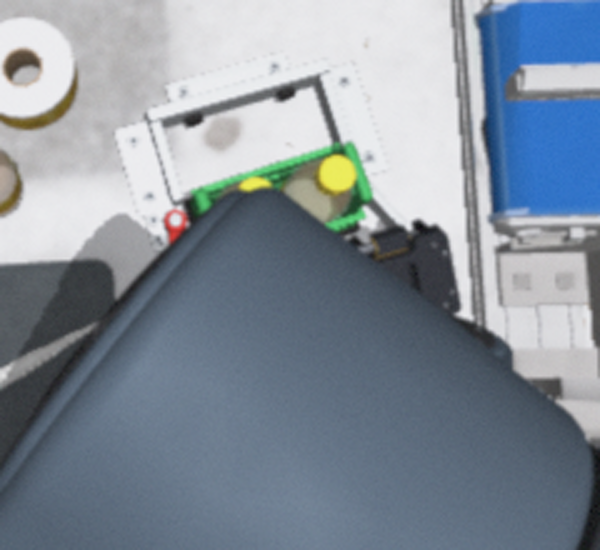

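View pics/side9.png

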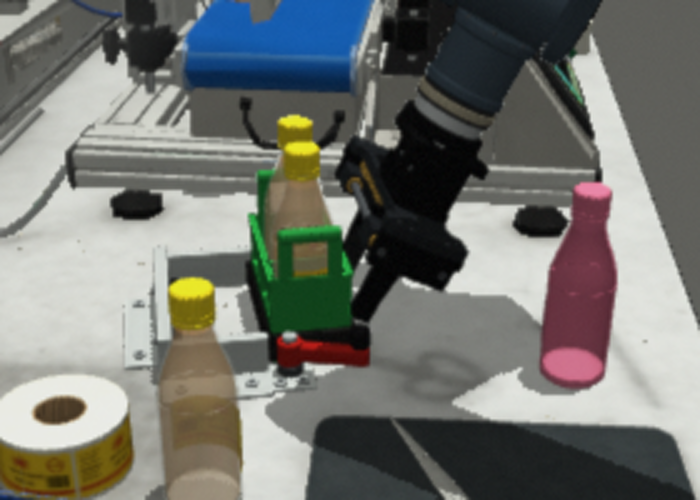

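Request:
send_rows --steps '[[[0.3,0,-0.6,0,0.1,0],[0.3,0,-0.6,0,0.1,0]]]'

```text
time: 7.0
position: [0.6021, -0.2168, 0.0118]
tool_rot: [0.847, 0.1, -0.515, 0.091]
ft_force: [-42.1, -14.0, 33.4]
grip_width: 0.0736
```

```bash
python3 - <<'E'
from h import *
st();dock()
o=get_obs();print(o["joint_velocities"].round(3),o["joint_torque"].round(1),o["moment"].round(2))
E
```

```text
t 7.00 pos [ 602.1 -216.8   11.8] X [ 0.451  0.075 -0.89 ] Y [ 0.262 -0.964  0.051] tilt 27.2 yawY -164.8 F [-42.1 -14.   33.4] q [-0.69  0.8   1.84  1.13  0.39 -0.44] w 0.074
tcp in dock [-109.2  -19.3]
[ 0.007  0.005  0.019  0.142 -0.033 -0.184] [ 15.9 -30.8 -16.3   4.    3.    1.1] [-0.47  4.29  1.22]
```

Request:
send_rows --steps '[[[-0.6,0,0.6,0,0,0],[-1.2,0,1.8,0,0,0],[-1.2,0,1.8,0,0,0],[0,0,0,0,0,0]]]'

```text
time: 7.33
position: [0.5518, -0.2313, 0.0212]
tool_rot: [0.848, 0.099, -0.513, 0.091]
ft_force: [0.6, -0.3, 0.0]
grip_width: 0.074
```

```bash
python3 - <<'E'
from h import *
st();dock();look("10")
im=cv2.imread("pics/side10.png");cv2.imwrite("pics/side10z.png",cv2.resize(im[220:430,100:400],None,fx=2.6,fy=2.6,interpolation=cv2.INTER_CUBIC))
E
```

```text
t 7.33 pos [ 551.8 -231.3   21.2] X [ 0.454  0.074 -0.888] Y [ 0.261 -0.964  0.053] tilt 27.4 yawY -164.9 F [ 0.6 -0.3  0. ] q [-0.78  0.77  1.93  1.23  0.41 -0.64] w 0.074
tcp in dock [-161.6  -20.3]
crate caps [ 637.  -186.1] yaw 14.1 sep 63.2 dock frame [-67.6   1.3] yaw -0.9
```

View pics/top10.png

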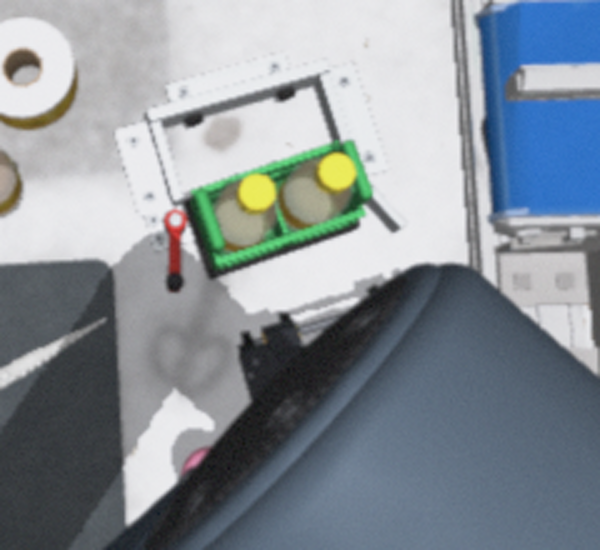

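View pics/side10.png

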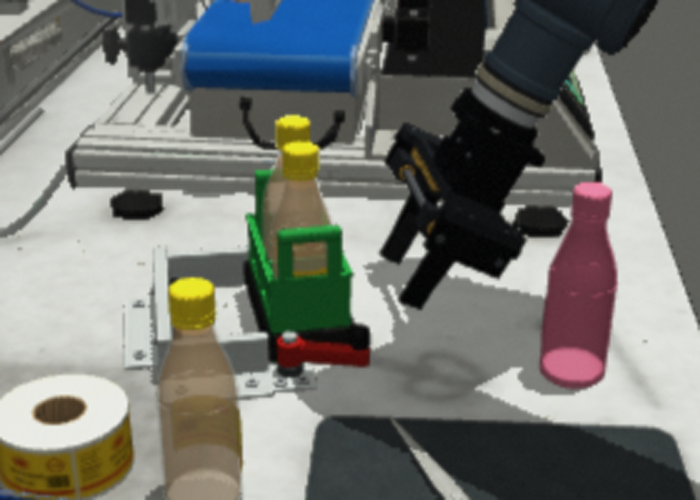

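View pics/side10z.png

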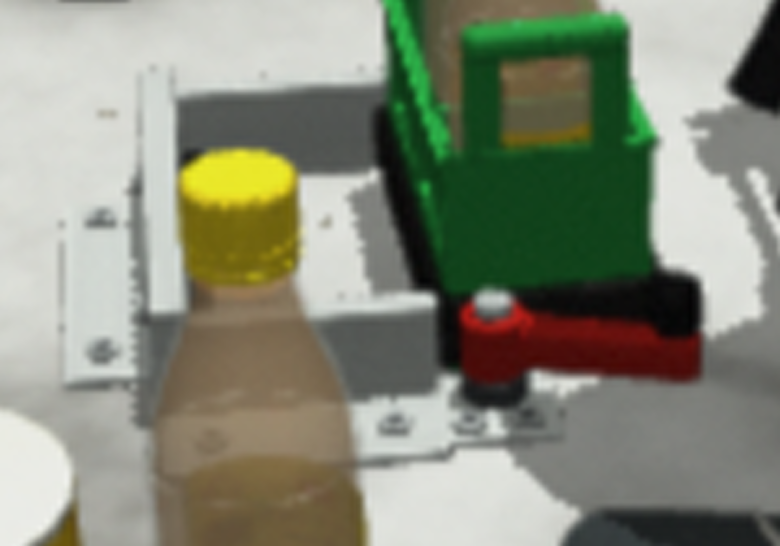

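```bash
python3 - <<'E'
import cv2
im=cv2.imread("pics/top10.png")
cv2.imwrite("pics/top10z.png",cv2.resize(im[120:290,140:400],None,fx=3,fy=3,interpolation=cv2.INTER_CUBIC))
E
```

```text
(no output)
```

View pics/top10z.png

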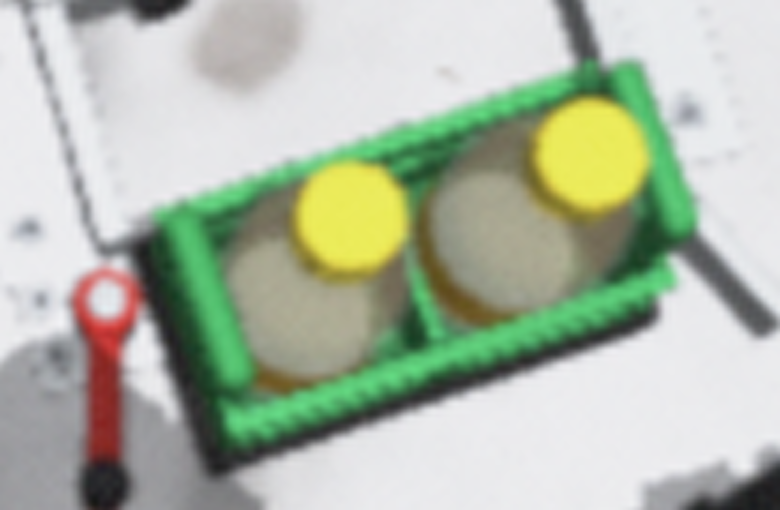

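```bash
python3 - <<'E'
from h import *
edges(316,148,7.5,[(213,473),(135,238)],[(165,212),(600,70)])
edges(316,148,7.5,[(213,473),(135,238)],[(230,440),(675,280)])
edges(316,148,7.5,[(213,473),(665,315)],[(225,445),(675,290)])
# expected left guide end: inner edge at z .036, and guide end
for P in[(-30,76.5),(-30,80),(58,76.5),(-52,-76.5)]:
    a=np.radians(15);w=DK+np.array([[np.cos(a),-np.sin(a)],[np.sin(a),np.cos(a)]])@P
    print(P,[((proj("top",[[w[0]/1e3,w[1]/1e3,z]])[0]+.45-[316,148])*7.5).round(0) for z in(0,.036)])
E
```

```text
rim +y corners (rear,front) dock [[-103.5   71.4]
 [ -25.8   73.5]]
wall [[-34.1  68.9]
 [-29.3 -63.8]] yaw 2.1
rim +y corners (rear,front) dock [[-103.5   71.4]
 [ -25.8   73.5]]
wall [[-102.7   70. ]
 [ -94.1  -65.5]] yaw 3.6
rim +y corners (rear,front) dock [[-103.5   71.4]
 [ -95.4  -77.6]]
wall [[-103.7   71.8]
 [ -96.9  -64.6]] yaw 2.9
(-30, 76.5) [array([129., 257.]), array([132., 235.])]
(-30, 80) [array([119., 260.]), array([121., 238.])]
(58, 76.5) [array([51., -3.]), array([ 51., -34.])]
(-52, -76.5) [array([614., 189.]), array([637., 165.])]
```

```bash
cat >> h.py <<'E'
def todock(P):
    a=np.radians(DY);Rm=np.array([[np.cos(a),np.sin(a)],[-np.sin(a),np.cos(a)]]);return (np.atleast_2d(P)-DK)@Rm.T
def toworld(P):
    a=np.radians(DY);Rm=np.array([[np.cos(a),np.sin(a)],[-np.sin(a),np.cos(a)]]);return np.array(P)@Rm+DK
E
python3 - <<'E'
from h import *
# loose bottle via cap in both views
a=ray("top",[[246.5,160]],.166)[0,:2]*1000; b=ray("side",[[257,191.5]],.166)[0,:2]*1000
print(a,b,todock([a,b])); 
w=toworld([-85,100]); print(w)
print(rel((w[0]/1e3,w[1]/1e3,.2),tgt(-75,20,1)))
st()
E
```

```text
[669.95208123  68.46001632] [670.11618074  65.67762929] [[ 30.1566439  238.68799888]
 [ 29.5950171  235.95794731]]
[594.61440026 -95.3070362 ]
(array([-13.00092938, -11.09491593, -15.11069496]), array([-15.21198333,  -5.77651022,  -1.39378804]))
t 7.43 pos [ 554.4 -231.4   21.4] X [ 0.456  0.074 -0.887] Y [ 0.262 -0.964  0.054] tilt 27.5 yawY -164.8 F [ 0.3 -0.7  0.3] q [-0.78  0.77  1.93  1.23  0.41 -0.63] w 0.074
```

Request:
send_rows --steps '[[[-3.5,0,-1.8,0,-0.5,0],[-3.6,0,-1.7,0,-0.6,0],[-3.7,0,-1.4,0,-0.7,0],[-3.8,0,-1.2,0,-0.7,0],[-3.9,0,-1.0,0,-0.8,0],[-3.9,0,-0.6,0,-0.8,0],[-1,0,0,0,-0.5,0],[0,0,0,0,0,0]]]'

```text
time: 8.1
position: [0.5541, -0.2201, 0.184]
tool_rot: [0.759, 0.099, -0.635, 0.106]
ft_force: [-0.0, -0.3, -0.1]
grip_width: 0.0741
```

```bash
python3 - <<'E'
from h import *
w=toworld([-85,110])
print(rel((w[0]/1e3,w[1]/1e3,.24),tgt(-75,20,1)))
print(rel((w[0]/1e3,w[1]/1e3,.24),tgt(-75,0,1)))
st()
E
```

```text
(array([ -4.64121974, -11.59871062,  -8.38737807]), array([-14.82052868,  -3.68241819,   1.04886121]))
(array([ -4.64121974, -11.59871062,  -8.38737807]), array([-14.66679618,  -1.04467783,  -1.52908925]))
t 8.10 pos [ 554.1 -220.1  184. ] X [ 0.174  0.016 -0.985] Y [ 0.285 -0.958  0.035] tilt 10.0 yawY -163.4 F [-0.  -0.3 -0.1] q [-0.63  0.48  1.67  0.15  0.86  0.56] w 0.074
```

Request:
send_rows --steps '[[[-2,0,-0.4,-1,-0.5,0],[-2,0,-0.4,-1,-0.5,0],[-2,0,0,-1,-0.4,0],[0,0,0,-1,0,0],[0,0,0,-1,0,0],[0,0,0,-1,0,0],[0,0,0,-1,0,0],[0,0,0,-1,0,0]]]'

```text
time: 8.77
position: [0.5603, -0.2082, 0.2409]
tool_rot: [0.593, 0.375, -0.582, 0.411]
ft_force: [0.0, 0.3, -0.0]
grip_width: 0.074
```

```bash
python3 - <<'E'
from h import *
w=toworld([-85,110])
print(rel((w[0]/1e3,w[1]/1e3,.24),tgt(-75,20,1)))
st()
E
```

```text
(array([ -0.1886873 ,  -1.74534679, -12.5357938 ]), array([-6.24818804, -2.91238568,  0.65852183]))
t 8.77 pos [ 560.3 -208.2  240.9] X [ 0.043 -0.034 -0.999] Y [ 0.923 -0.381  0.052] tilt 3.1 yawY -112.4 F [ 0.   0.3 -0. ] q [-0.54  0.45  1.52 -0.01  1.12 -0.14] w 0.074
```

Request:
send_rows --steps '[[[0,-0.2,-2.2,-1,0,0.1],[0,0,-2.2,-1,-0.3,0.1],[0,0.3,-2.2,-1,-0.4,0.1],[0,0.5,-2.1,-1,-0.7,0.1],[0,0.8,-2,-1,-0.7,0.1],[0,1,-1.9,-1,-0.7,0.1],[0,0,0,-0.2,0,0]]]'

```text
time: 9.35
position: [0.6038, -0.0767, 0.2172]
tool_rot: [0.357, 0.459, -0.486, 0.653]
ft_force: [-0.8, -0.7, -0.8]
grip_width: 0.0739
```

```bash
python3 - <<'E'
from h import *
w=toworld([-85,110])
print(rel((w[0]/1e3,w[1]/1e3,.24),tgt(-75,20,1)))
print(rel((w[0]/1e3,w[1]/1e3,.048),tgt(-75,20,1)))
st();dock();look("11")
E
```

```text
(array([-2.01020355, -1.32719346,  1.26067247]), array([ 0.06998447, -0.18714773, -0.22612657]))
(array([16.15261685, -1.70905863, -4.95271101]), array([ 0.06998447, -0.18714773, -0.22612657]))
t 9.35 pos [603.8 -76.7 217.2] X [ 0.106 -0.306 -0.946] Y [0.962 0.273 0.02 ] tilt 18.9 yawY -74.2 F [-0.8 -0.7 -0.8] q [-0.17  0.48  1.59 -0.36  0.94 -0.24] w 0.074
tcp in dock [-71.4 115.6]
crate caps [ 637.6 -186.6] yaw 13.1 sep 62.0 dock frame [-67.1   0.7] yaw -1.9
```

View pics/top11.png

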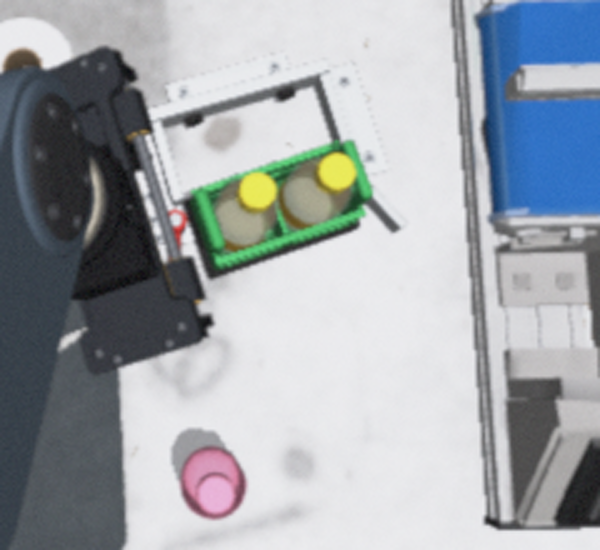

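View pics/side11.png

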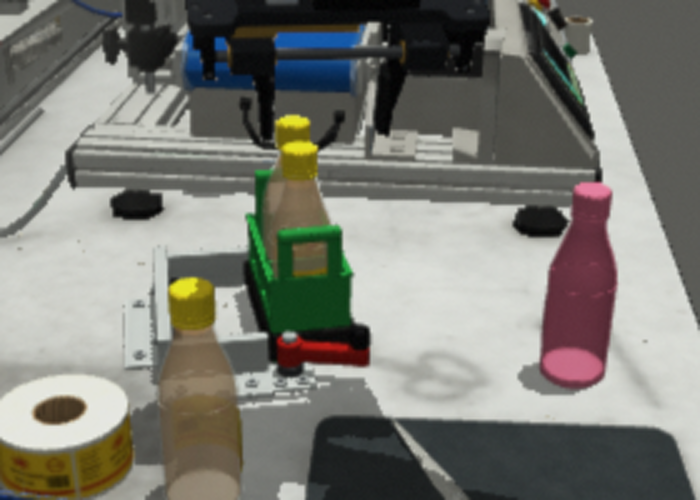

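Request:
send_rows --steps '[[[0,-1.3,0.6,0,-0.2,-0.2],[3.6,0,-1.2,0,0,0],[3.6,0,-1.2,0,0,0],[3.6,0,-1.2,0,0,0],[3.0,0,-1.0,0,0,0],[0,0,0,0,0,0]]]'

```text
time: 9.95
position: [0.6005, -0.1005, 0.0724]
tool_rot: [0.357, 0.448, -0.499, 0.65]
ft_force: [-0.3, -0.4, -0.8]
grip_width: 0.0741
```

```bash
python3 - <<'E'
from h import *
w=toworld([-85,92])
print(rel((w[0]/1e3,w[1]/1e3,.050),tgt(-75,20,1)))
st();dock();look("12")
E
```

```text
(array([ 2.14910921, -0.46595236, -0.6177715 ]), array([-0.1667485 ,  0.00994889, -0.10121026]))
t 9.95 pos [ 600.5 -100.5   72.4] X [ 0.099 -0.329 -0.939] Y [0.969 0.246 0.016] tilt 20.1 yawY -75.7 F [-0.3 -0.4 -0.8] q [-0.2   0.7   1.7  -0.53  0.64 -0.03] w 0.074
tcp in dock [-80.7  93.5]
crate caps [ 637.8 -186.5] yaw 12.8 sep 62.0 dock frame [-66.9   0.7] yaw -2.2
```

View pics/side12.png

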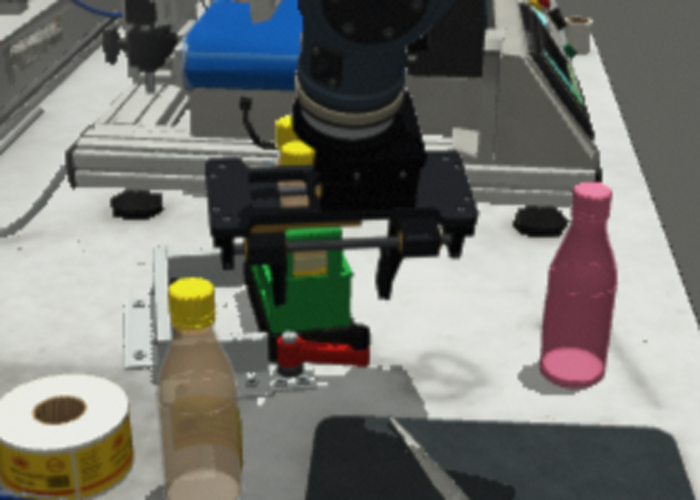

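Request:
send_rows --steps '[[[2.0,-0.3,-0.5,-0.1,0,-0.1],[0.2,0,-0.5,0,0,0],[0.2,0,-0.5,0,0,0],[0,0,0,0,0,0]]]'

```text
time: 10.38
position: [0.6061, -0.0991, 0.0583]
tool_rot: [0.356, 0.443, -0.498, 0.654]
ft_force: [1.2, -0.7, 0.1]
grip_width: 0.0738
```

```bash
python3 - <<'E'
from h import *
st();dock()
E
```

```text
t 10.38 pos [606.1 -99.1  58.3] X [ 0.11  -0.336 -0.935] Y [0.968 0.249 0.025] tilt 20.7 yawY -75.6 F [ 1.2 -0.7  0.1] q [-0.19  0.73  1.7  -0.57  0.61  0.02] w 0.074
tcp in dock [-74.9  93.4]
```

Request:
send_rows --steps '[[[0.6,-0.7,-0.6,0,0,0],[0.4,-0.3,-0.6,0,0,0]]]'

```text
time: 10.55
position: [0.5992, -0.0945, 0.0499]
tool_rot: [0.358, 0.439, -0.497, 0.657]
ft_force: [-0.6, -0.4, -0.4]
grip_width: 0.074
```

```bash
python3 - <<'E'
from h import *
st();dock();look("13")
E
```

```text
t 10.55 pos [599.2 -94.5  49.9] X [ 0.121 -0.339 -0.933] Y [0.968 0.25  0.035] tilt 21.1 yawY -75.5 F [-0.6 -0.4 -0.4] q [-0.18  0.73  1.73 -0.61  0.58  0.07] w 0.074
tcp in dock [-80.3  99.6]
crate caps [ 638.  -186.6] yaw 12.3 sep 61.6 dock frame [-66.7   0.6] yaw -2.7
```

View pics/side13.png

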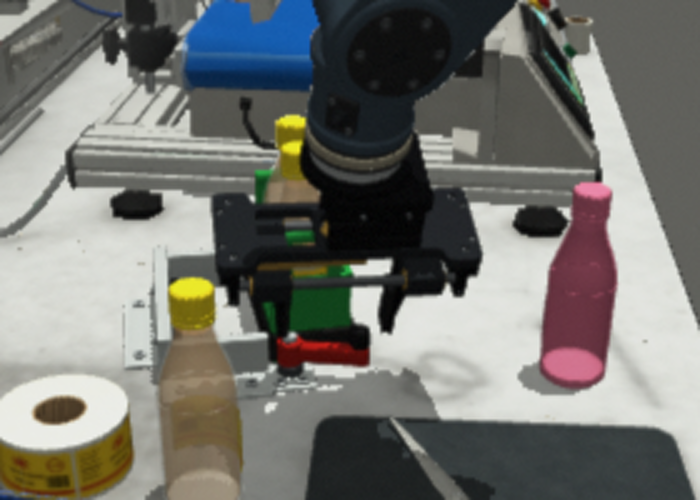

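View pics/top13.png

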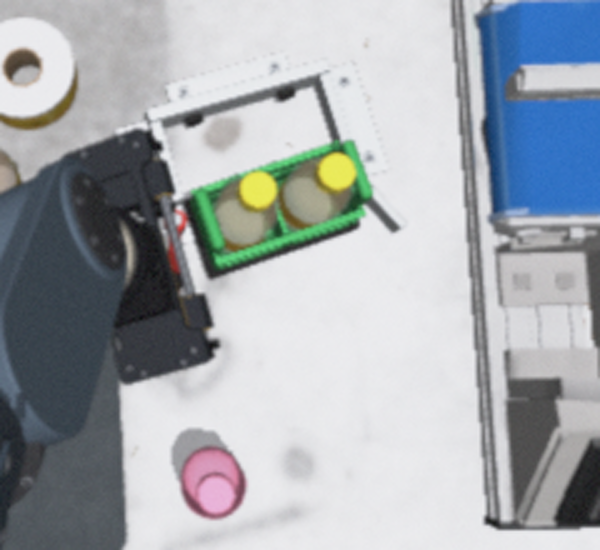

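Request:
send_rows --steps '[[[0.3,-0.4,0.9,0,0,-0.2],[0.3,0,0.8,0,0,0]]]'

```text
time: 10.82
position: [0.6, -0.1114, 0.051]
tool_rot: [0.352, 0.444, -0.503, 0.653]
ft_force: [-2.2, 8.7, 1.0]
grip_width: 0.0737
```

```bash
python3 - <<'E'
from h import *
st();dock()
E
```

```text
t 10.82 pos [ 600.  -111.4   51. ] X [ 0.101 -0.343 -0.934] Y [0.969 0.246 0.014] tilt 21.0 yawY -75.7 F [-2.2  8.7  1. ] q [-0.21  0.74  1.71 -0.59  0.6   0.02] w 0.074
tcp in dock [-83.9  83. ]
```

Request:
send_rows --steps '[[[0.15,0,0.4,0,0,0],[0.15,0,0.4,0,0,0]]]'

```text
time: 10.98
position: [0.6025, -0.1189, 0.0508]
tool_rot: [0.354, 0.445, -0.501, 0.652]
ft_force: [-4.5, 23.6, 5.5]
grip_width: 0.074
```

```bash
python3 - <<'E'
from h import *
st();dock();look("14")
im=cv2.imread("pics/top14.png")
cv2.imwrite("pics/top14z.png",cv2.resize(im[120:290,140:400],None,fx=3,fy=3,interpolation=cv2.INTER_CUBIC))
E
```

```text
t 10.98 pos [ 602.5 -118.9   50.8] X [ 0.102 -0.34  -0.935] Y [0.969 0.247 0.016] tilt 20.8 yawY -75.7 F [-4.5 23.6  5.5] q [-0.22  0.74  1.7  -0.58  0.6   0.  ] w 0.074
tcp in dock [-83.5  75.2]
crate caps [ 637.8 -192.7] yaw 12.4 sep 63.4 dock frame [-68.5  -5.3] yaw -2.6
```

View pics/top14z.png

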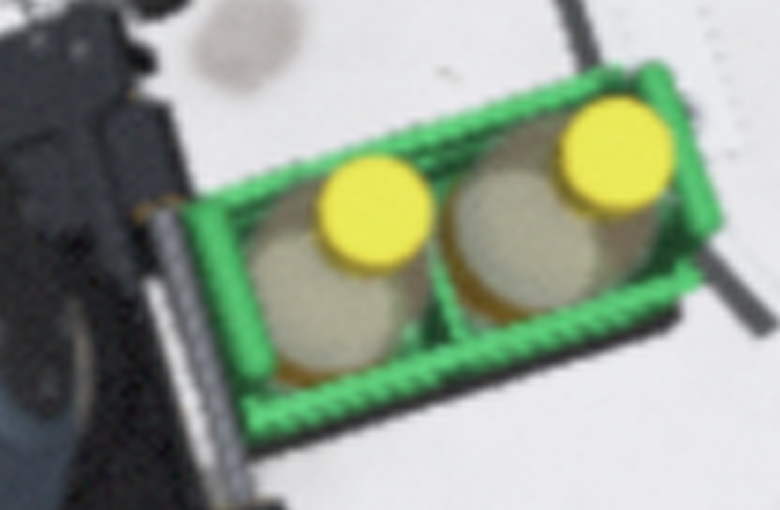

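View pics/side14.png

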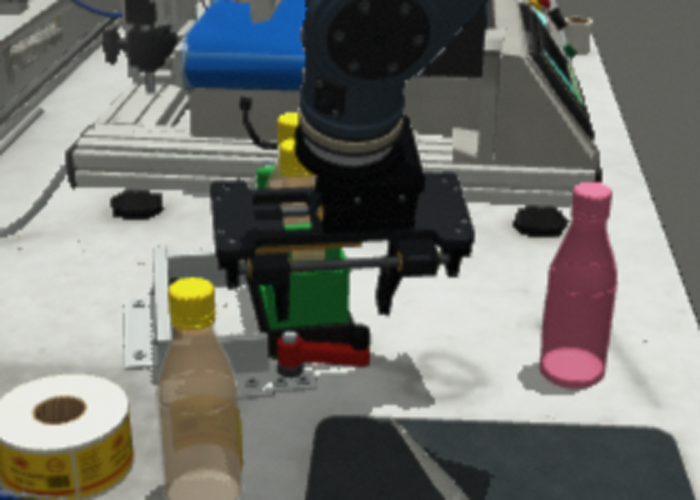

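Request:
send_rows --steps '[[[-0.9,0,-1.6,0,0,0],[-3.6,0,0,0,0,0],[-3.8,0,1,0,0,0],[-3.8,0,1,0,0,0],[-3.8,0,1,0,0.5,0],[-3.5,0,0.6,0.5,0.6,0],[0,-1.5,-1.5,1,0.7,0],[0,-2,-1.5,1,0.7,0]]]'

```text
time: 11.75
position: [0.5553, -0.0511, 0.242]
tool_rot: [0.497, 0.458, -0.506, 0.536]
ft_force: [-0.8, -0.5, -0.4]
grip_width: 0.074
```

```bash
python3 - <<'E'
from h import *
w=toworld([-165,-5])
st();dock()
print(rel((w[0]/1e3,w[1]/1e3,.24),tgt(15,10,-1)))
E
```

```text
t 11.75 pos [555.3 -51.1 242. ] X [ 0.069 -0.088 -0.994] Y [ 0.998 -0.006  0.07 ] tilt 6.4 yawY -90.4 F [-0.8 -0.5 -0.4] q [-0.25  0.38  1.64 -0.08  1.03 -0.21] w 0.074
tcp in dock [-111.5  152.8]
(array([ 1.58492067, -0.98985971, 16.56211185]), array([12.46592908,  1.69983743, -0.02774579]))
```

Request:
send_rows --steps '[[[0,-0.1,2,1,0.2,0],[0,0.1,2,1,0.2,0],[0,0.4,2,1,0.2,0],[0,0.7,1.8,1,0.2,0],[0,1,1.7,1,0.2,0],[0,1.2,1.6,1,0.2,0],[0,1.4,1.4,1,0.2,0],[0,1.6,1.2,1,0.2,0]]]'

```text
time: 12.42
position: [0.5598, -0.2206, 0.2545]
tool_rot: [0.721, 0.24, -0.605, 0.236]
ft_force: [-0.1, -0.4, 0.0]
grip_width: 0.0739
```

```bash
python3 - <<'E'
from h import *
w=toworld([-165,-5])
st();dock()
print(rel((w[0]/1e3,w[1]/1e3,.22),tgt(14,20,-1)))
E
```

```text
t 12.42 pos [ 559.8 -220.6  254.5] X [ 0.152  0.06  -0.987] Y [ 0.631 -0.774  0.05 ] tilt 9.4 yawY -140.8 F [-0.1 -0.4  0. ] q [-0.63  0.42  1.55  0.16  1.09  0.18] w 0.074
tcp in dock [-151.   -12.1]
(array([ 3.19423278, -1.38697894,  1.49953271]), array([4.18841405, 1.70424136, 0.59451317]))
```

Request:
send_rows --steps '[[[1,-0.8,1,1,0.7,0.2],[1,-0.6,1,1,0.8,0.2],[1,-0.5,0.5,1,0.8,0.2],[1,-0.2,0.5,1,0.8,0.2],[0,0,0,0.1,0.5,0],[0,0,0,0,0,0]]]'

```text
time: 12.92
position: [0.537, -0.2335, 0.2111]
tool_rot: [0.86, 0.111, -0.492, 0.074]
ft_force: [-0.3, 0.9, 0.2]
grip_width: 0.0737
```

```bash
python3 - <<'E'
from h import *
w=toworld([-145,2])
st();dock()
print(rel((w[0]/1e3,w[1]/1e3,.2),tgt(15,30,-1)))
print(rel((w[0]/1e3,w[1]/1e3,.016),tgt(15,30,-1)))
E
```

```text
t 12.92 pos [ 537.  -233.5  211.1] X [ 0.491  0.118 -0.863] Y [ 0.264 -0.964  0.019] tilt 30.3 yawY -164.7 F [-0.3  0.9  0.2] q [-0.85  0.41  1.86  0.72  0.74 -0.06] w 0.074
tcp in dock [-176.4  -18.6]
(array([ 2.51670319, -2.06247439, -2.17608056]), array([ 0.13580348, -0.05444584, -0.12616688]))
(array([18.39660586, -2.40412072,  7.11218995]), array([ 0.13580348, -0.05444584, -0.12616688]))
```

Request:
send_rows --steps '[[[3.2,-0.6,1.2,0.1,0,-0.1],[3.5,-0.6,1.3,0,0,0],[3.5,-0.6,1.3,0,0,0],[3.5,-0.5,1.3,0,0,0],[3.0,0,1.2,0,0,0],[0,0,0,0,0,0]]]'

```text
time: 13.42
position: [0.569, -0.2189, 0.0349]
tool_rot: [0.862, 0.106, -0.49, 0.077]
ft_force: [0.5, 0.5, -0.5]
grip_width: 0.0739
```

```bash
python3 - <<'E'
from h import *
w=toworld([-135,2])
st();dock();look("15")
print(rel((w[0]/1e3,w[1]/1e3,.017),tgt(15,30,-1)))
im=cv2.imread("pics/top15.png")
cv2.imwrite("pics/top15z.png",cv2.resize(im[120:290,140:400],None,fx=3,fy=3,interpolation=cv2.INTER_CUBIC))
E
```

```text
t 13.42 pos [ 569.  -218.9   34.9] X [ 0.498  0.108 -0.861] Y [ 0.258 -0.966  0.028] tilt 30.6 yawY -165.0 F [ 0.5  0.5 -0.5] q [-0.77  0.76  1.93  1.29  0.46 -0.66] w 0.074
tcp in dock [-141.7  -12.7]
crate caps [ 638.5 -193.1] yaw 11.5 sep 61.9 dock frame [-67.9  -5.8] yaw -3.5
(array([ 2.25628096, -1.69058246,  0.69279027]), array([ 0.15736829, -0.14731664, -0.2787491 ]))
```

View pics/top15z.png

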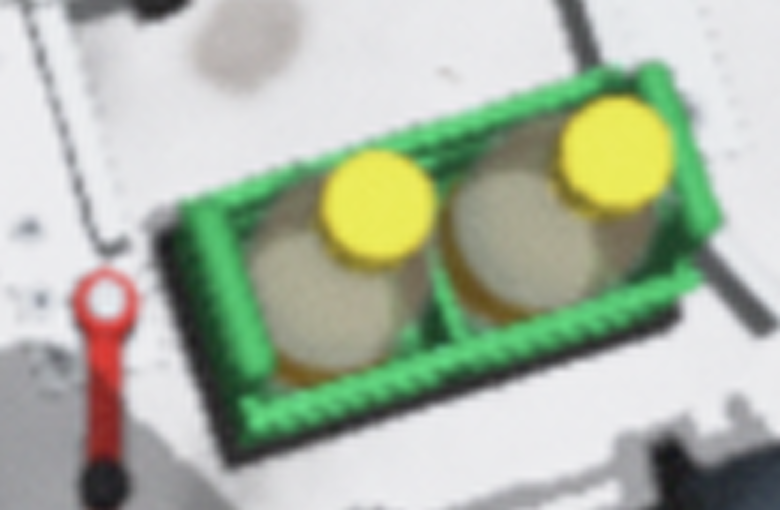

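View pics/side15.png

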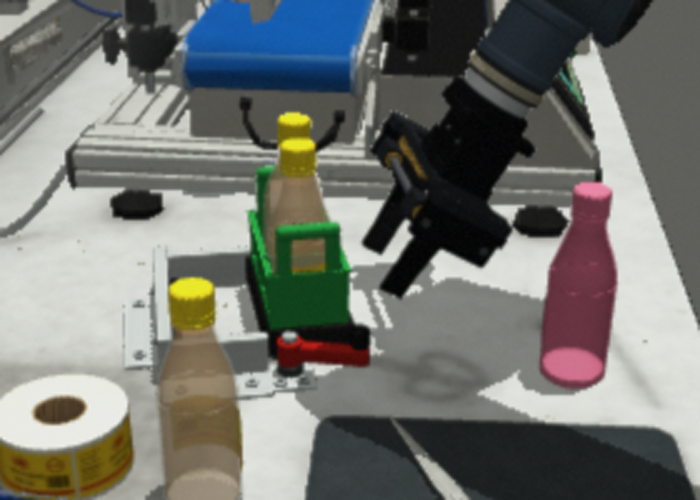

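```bash
python3 - <<'E'
from h import *
edges(316,148,7.5,[(230,466),(157,235)],[(195,205),(610,72)])
edges(316,148,7.5,[(230,466),(157,235)],[(245,433),(690,285)])
E
```

```text
rim +y corners (rear,front) dock [[-102.9   65.7]
 [ -26.9   66.7]]
wall [[-34.6  60. ]
 [-30.7 -66.4]] yaw 1.8
rim +y corners (rear,front) dock [[-102.9   65.7]
 [ -26.9   66.7]]
wall [[-102.    65.3]
 [ -96.7  -69.1]] yaw 2.3
```

Request:
send_rows --steps '[[[1.2,-0.9,0.4,0.3,-0.1,0],[1.2,-0.8,0.4,0.3,0,0],[0.3,0,-0.4,0,0,0],[0,0,0,0,0,0]]]'

```text
time: 13.85
position: [0.5834, -0.2074, 0.0265]
tool_rot: [0.867, 0.086, -0.488, 0.058]
ft_force: [-0.6, -0.5, -0.4]
grip_width: 0.0737
```

```bash
python3 - <<'E'
from h import *
w=toworld([-125,1])
st();dock()
print(rel((w[0]/1e3,w[1]/1e3,.017),tgt(12.5,30,-1)))
E
```

```text
t 13.85 pos [ 583.4 -207.4   26.5] X [ 0.509  0.092 -0.856] Y [ 0.205 -0.979  0.017] tilt 31.2 yawY -168.2 F [-0.6 -0.5 -0.4] q [-0.73  0.78  1.93  1.4   0.43 -0.68] w 0.074
tcp in dock [-124.8   -5.3]
(array([ 0.7777781 , -0.64696306,  0.53099624]), array([-0.01808462, -0.19288073, -0.19588567]))
```

Request:
send_rows --steps '[[[0.9,-0.6,0.5,0,-0.2,-0.2],[0.5,0,-0.1,0,0,0],[0.3,0,-0.6,0,0,0],[0.3,0,-0.6,0,0,0],[0.3,0,-0.6,0,0,0],[0.3,0,-0.6,0,0,0]]]'

```text
time: 14.35
position: [0.6115, -0.1983, 0.0246]
tool_rot: [0.861, 0.094, -0.496, 0.063]
ft_force: [-5.0, 0.3, -2.3]
grip_width: 0.0741
```

```bash
python3 - <<'E'
from h import *
st();dock();look("16")
im=cv2.imread("pics/top16.png")
cv2.imwrite("pics/top16z.png",cv2.resize(im[120:290,140:400],None,fx=3,fy=3,interpolation=cv2.INTER_CUBIC))
E
```

```text
t 14.35 pos [ 611.5 -198.3   24.6] X [ 0.491  0.099 -0.866] Y [ 0.224 -0.974  0.016] tilt 30.0 yawY -167.1 F [-5.   0.3 -2.3] q [-0.68  0.79  1.86  1.25  0.42 -0.49] w 0.074
tcp in dock [-95.3  -3.8]
crate caps [ 657.5 -187.6] yaw 7.0 sep 60.9 dock frame [-48.1  -5.4] yaw -8.0
```

View pics/top16z.png

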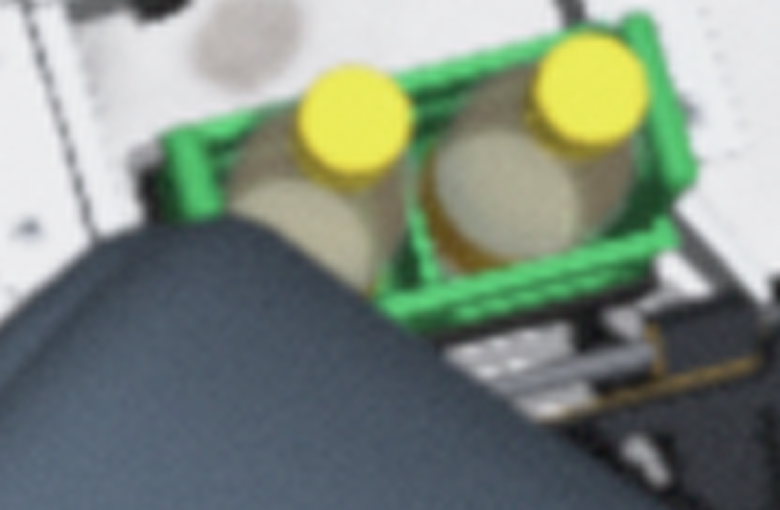

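View pics/side16.png

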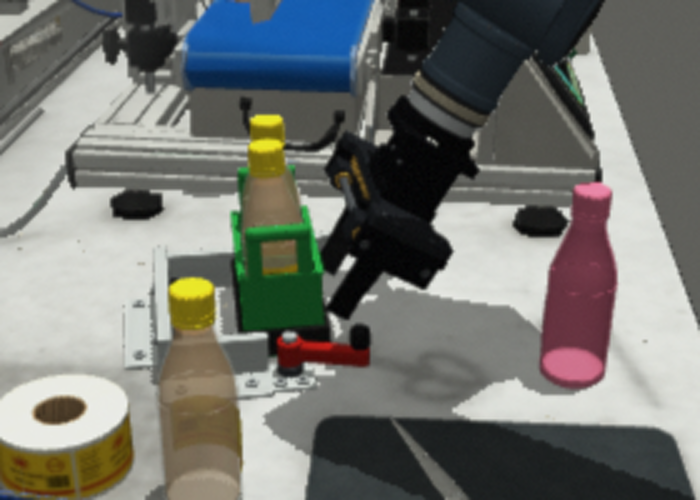

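Request:
send_rows --steps '[[[0.7,0,-0.3,-0.2,0,-0.1],[0.7,0,-0.4,-0.2,0,-0.1],[0.5,0,-0.5,-0.2,0,-0.1],[0.4,0,-0.6,0,0,0],[0.3,0,-0.6,0,0,0]]]'

```text
time: 14.87
position: [0.6397, -0.1942, 0.0196]
tool_rot: [0.857, 0.12, -0.494, 0.086]
ft_force: [-5.5, -0.5, -3.1]
grip_width: 0.0743
```

```bash
python3 - <<'E'
from h import *
st();dock();look("17")
im=cv2.imread("pics/top17.png")
cv2.imwrite("pics/top17z.png",cv2.resize(im[80:250,140:400],None,fx=3,fy=3,interpolation=cv2.INTER_CUBIC))
E
```

```text
t 14.87 pos [ 639.7 -194.2   19.6] X [ 0.483  0.12  -0.868] Y [ 0.291 -0.956  0.029] tilt 29.8 yawY -163.1 F [-5.5 -0.5 -3.1] q [-0.64  0.81  1.78  1.13  0.44 -0.4 ] w 0.074
tcp in dock [-67.1  -7.2]
crate caps [ 677.9 -179. ] yaw 16.5 sep 65.8 dock frame [-26.2  -2.4] yaw 1.5
```

View pics/top17z.png

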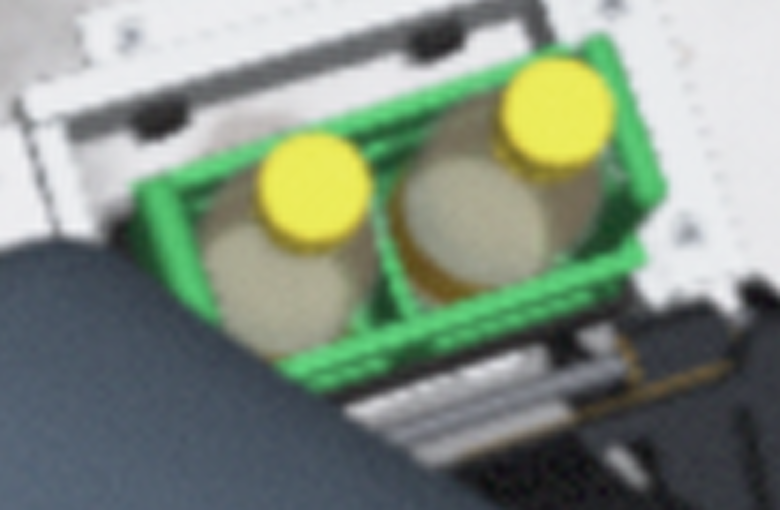

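View pics/side17.png

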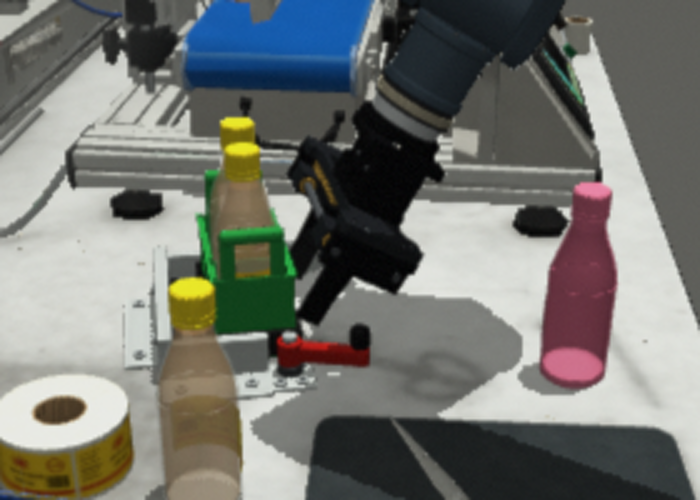

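Request:
send_rows --steps '[[[0.5,0,-0.5,0.1,0,0.1],[0.4,0,-0.5,0.1,0,0.1],[0.4,0,-0.6,0,0,0],[0.3,0,-0.5,0,0,0]]]'

```text
time: 15.3
position: [0.6605, -0.1886, 0.0191]
tool_rot: [0.858, 0.105, -0.495, 0.083]
ft_force: [-20.3, -4.9, 5.3]
grip_width: 0.074
```

```bash
python3 - <<'E'
from h import *
st();dock()
E
```

```text
t 15.30 pos [ 660.5 -188.6   19.1] X [ 0.487  0.097 -0.868] Y [ 0.262 -0.964  0.039] tilt 29.8 yawY -164.8 F [-20.3  -4.9   5.3] q [-0.6   0.82  1.75  1.11  0.41 -0.31] w 0.074
tcp in dock [-45.5  -7.2]
```

Request:
send_rows --steps '[[[0.2,0,-0.4,0,0,0],[0.2,0,-0.4,0,0,0]]]'

```text
time: 15.47
position: [0.6606, -0.1884, 0.0188]
tool_rot: [0.856, 0.102, -0.5, 0.084]
ft_force: [-22.3, -6.4, 11.2]
grip_width: 0.0737
```

```bash
python3 - <<'E'
from h import *
st();dock();look("18")
im=cv2.imread("pics/top18.png")
cv2.imwrite("pics/top18z.png",cv2.resize(im[50:220,140:400],None,fx=3,fy=3,interpolation=cv2.INTER_CUBIC))
E
```

```text
t 15.47 pos [ 660.6 -188.4   18.8] X [ 0.479  0.091 -0.873] Y [ 0.259 -0.965  0.041] tilt 29.2 yawY -165.0 F [-22.3  -6.4  11.2] q [-0.6   0.82  1.75  1.07  0.4  -0.27] w 0.074
tcp in dock [-45.3  -7. ]
crate caps [ 698.  -174.3] yaw 15.1 sep 65.7 dock frame [-5.6 -3. ] yaw 0.1
```

View pics/top18z.png

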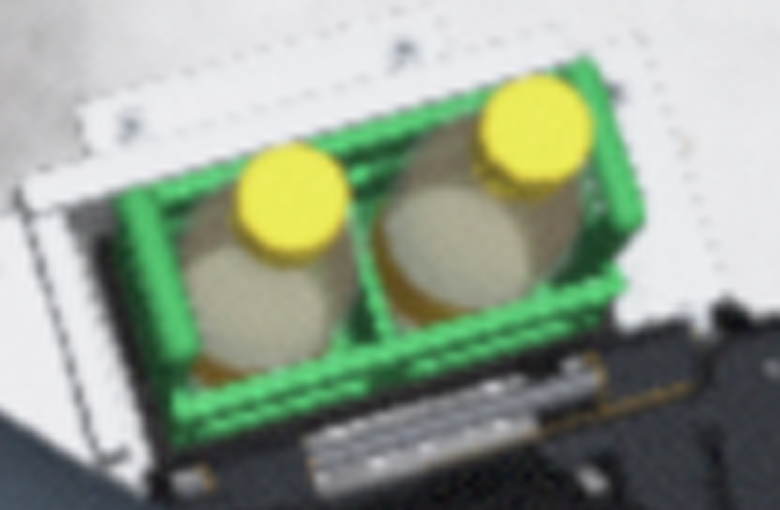

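View pics/side18.png

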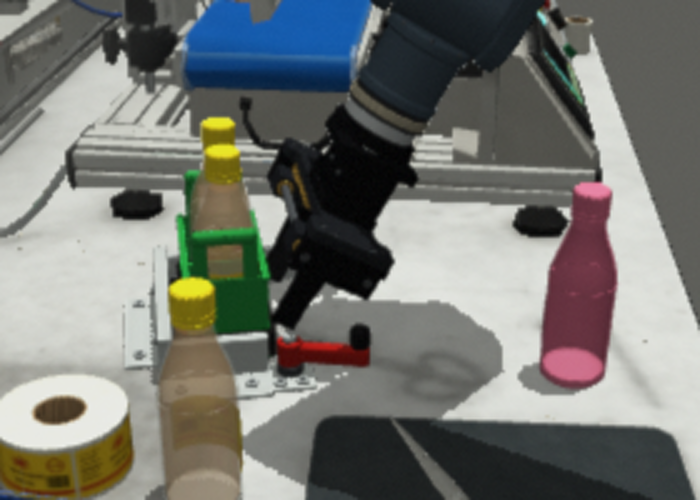

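```bash
python3 - <<'E'
from h import *
edges(316,120,7.5,[(165,465),(95,240)],[(135,190),(480,92)])
edges(316,120,7.5,[(165,465),(95,240)],[(175,418),(625,290)])
E
```

```text
rim +y corners (rear,front) dock [[-33.7  66.1]
 [ 42.   66.7]]
wall [[ 34.5  57.6]
 [ 34.4 -47.6]] yaw -0.1
rim +y corners (rear,front) dock [[-33.7  66.1]
 [ 42.   66.7]]
wall [[-33.8  65.8]
 [-34.1 -69.8]] yaw -0.2
```

Request:
send_rows --steps '[[[-0.3,0,0.6,0,0,0],[-1.2,0,2.1,0,0,0],[-1.4,0,2.2,0,0,0],[-1.6,0,2.0,0,0,0],[-3,0,-1.2,0,0,0],[-3,-1,-1.4,0,0,0],[0,-3,0,0,0,0],[0,0,0,0,0,0]]]' --gripper 1 --force 20

```text
time: 16.23
position: [0.5649, -0.1792, 0.0985]
tool_rot: [0.861, 0.095, -0.492, 0.087]
ft_force: [-0.7, 0.6, 0.3]
grip_width: 0.0284
```

```bash
python3 - <<'E'
from h import *
w=toworld([-103,142])
st();dock();look("19")
print(rel((w[0]/1e3,w[1]/1e3,.1),tgt(15,28,-1)))
E
```

```text
t 16.23 pos [ 564.9 -179.2   98.5] X [ 0.497  0.078 -0.864] Y [ 0.249 -0.967  0.057] tilt 30.2 yawY -165.5 F [-0.7  0.6  0.3] q [-0.7   0.61  1.98  1.14  0.43 -0.43] w 0.028
tcp in dock [-135.4   26.7]
crate caps [ 699.5 -175.3] yaw 11.2 sep 63.5 dock frame [-4.4 -4.5] yaw -3.8
(array([  0.69551685, -12.14503053,  -2.95065584]), array([ 0.17979475, -0.35862005, -0.5963734 ]))
```

View pics/top19.png

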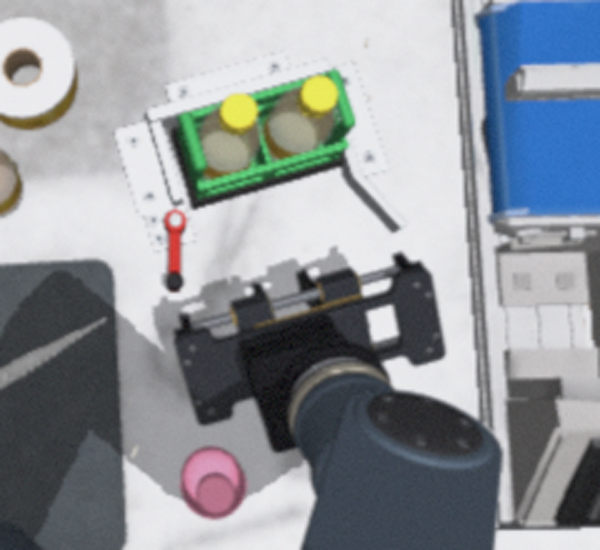

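View pics/side19.png

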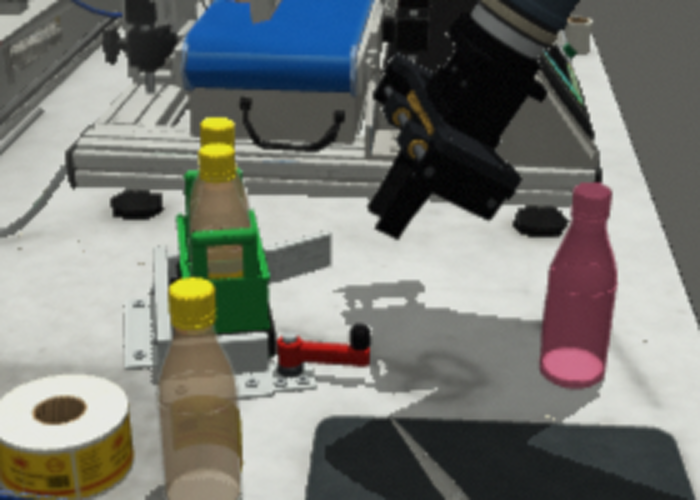

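Request:
send_rows --steps '[[[0,-2,-2,0,-1,-0.1],[-0.5,-2.2,-1.2,0,-1,-0.1],[-0.3,-2.4,-0.6,0,-0.9,-0.1],[0,-2.4,-0.3,0,-0.9,-0.1],[0,-2.4,0,0,-0.9,-0.1],[0,-1.5,0,0,-0.3,-0.1],[0,0,0,0,0,0]]]'

```text
time: 16.92
position: [0.5689, -0.1029, 0.1068]
tool_rot: [0.783, 0.109, -0.607, 0.084]
ft_force: [-0.3, -0.2, -0.6]
grip_width: 0.0007
```

```bash
python3 - <<'E'
from h import *
w=toworld([-102,140])
st();dock()
print(rel((w[0]/1e3,w[1]/1e3,.036),tgt(15,3,-1)))
E
```

```text
t 16.92 pos [ 568.9 -102.9  106.8] X [ 0.24   0.068 -0.968] Y [ 0.272 -0.962 -0.   ] tilt 14.4 yawY -164.2 F [-0.3 -0.2 -0.6] q [-0.46  0.57  1.83  0.31  0.58  0.58] w 0.001
tcp in dock [-111.8   99.3]
(array([ 7.12011052, -4.05604925,  0.75782904]), array([ 0.12847913, -1.9041037 ,  0.02241378]))
```

Request:
send_rows --steps '[[[0,-2.3,-0.5,0.1,-1,0],[0,-2.3,-0.3,0,-1,0],[2.4,0,0.2,0,0,0],[2.4,0,0.1,0,0,0],[0,0,0,0,0,0]]]'

```text
time: 17.33
position: [0.5722, -0.0638, 0.0604]
tool_rot: [0.726, 0.097, -0.675, 0.09]
ft_force: [-0.8, 0.6, 0.1]
grip_width: 0.0004
```

```bash
python3 - <<'E'
from h import *
w=toworld([-102,140])
st();dock();look("20")
print(rel((w[0]/1e3,w[1]/1e3,.036),tgt(15,3,-1)))
E
```

```text
t 17.33 pos [572.2 -63.8  60.4] X [ 0.069  0.02  -0.997] Y [ 0.262 -0.965 -0.001] tilt 4.1 yawY -164.8 F [-0.8  0.6  0.1] q [-0.33  0.68  1.74  0.07  0.67  0.93] w 0.000
tcp in dock [-98.5 136.2]
crate caps [ 701.1 -175.5] yaw 10.8 sep 62.0 dock frame [-2.9 -5. ] yaw -4.2
(array([ 2.66287551, -0.51328766,  0.61785817]), array([ 0.02071366, -0.21628466, -0.01241405]))
```

View pics/side20.png

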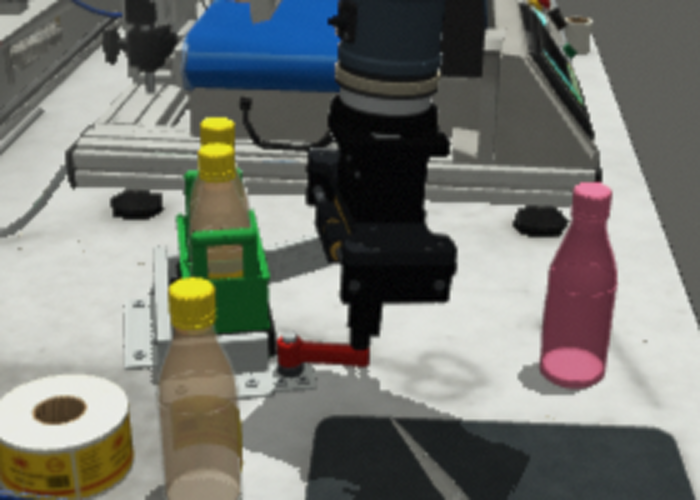

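View pics/top20.png

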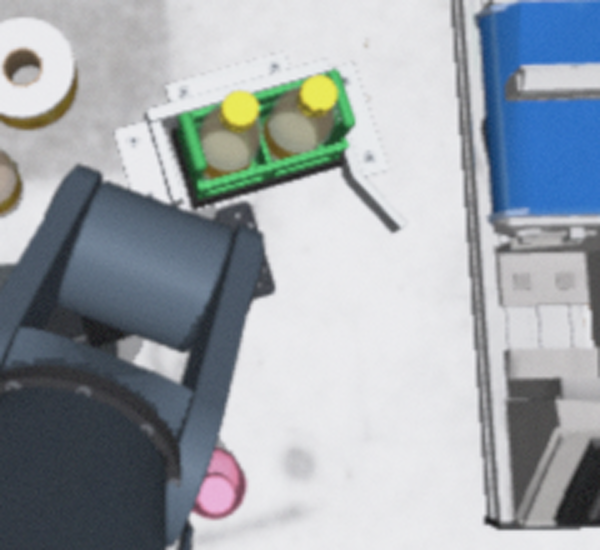

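Request:
send_rows --steps '[[[2.0,-0.6,0.6,0,-0.2,0],[1.2,0,0.2,0,0,0],[0,0,0,0,0,0],[0,0.8,0,0,0,0],[0,1.2,0,0,0,0],[0,1.2,0,0,0,0]]]'

```text
time: 17.93
position: [0.5746, -0.0956, 0.0355]
tool_rot: [0.721, 0.094, -0.681, 0.089]
ft_force: [-1.0, 2.2, -1.9]
grip_width: 0.0004
```

```bash
python3 - <<'E'
from h import *
st();dock();look("21")
E
```

```text
t 17.93 pos [574.6 -95.6  35.5] X [ 0.055  0.015 -0.998] Y [ 0.257 -0.966 -0.001] tilt 3.3 yawY -165.1 F [-1.   2.2 -1.9] q [-0.37  0.73  1.71  0.06  0.66  0.89] w 0.000
tcp in dock [-104.4  104.9]
crate caps [ 701.  -175.5] yaw 11.1 sep 62.1 dock frame [-3. -5.] yaw -3.9
```

View pics/side21.png

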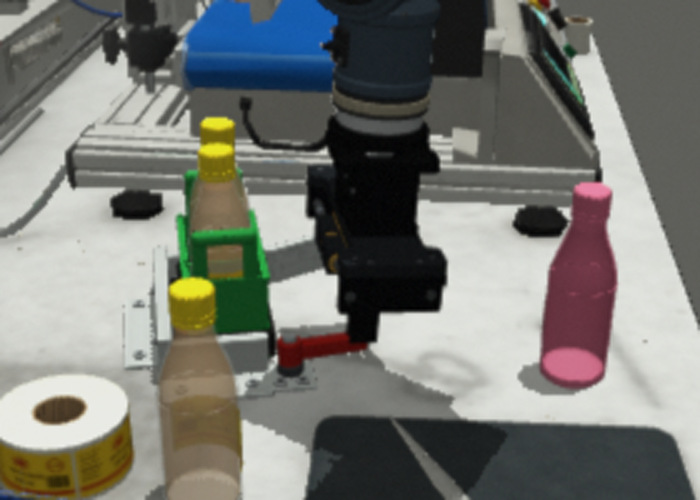

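Request:
send_rows --steps '[[[0,1.2,0,0,0,0],[0,1.2,0,0,0,0],[0,1.0,0,0,0,0]]]'

```text
time: 18.28
position: [0.5884, -0.1319, 0.0378]
tool_rot: [0.725, 0.092, -0.677, 0.088]
ft_force: [-0.8, 1.9, -0.4]
grip_width: 0.0004
```

```bash
python3 - <<'E'
from h import *
st();dock();look("22")
E
```

```text
t 18.28 pos [ 588.4 -131.9   37.8] X [ 0.066  0.014 -0.998] Y [ 0.253 -0.967  0.003] tilt 3.9 yawY -165.3 F [-0.8  1.9 -0.4] q [-0.43  0.74  1.67  0.06  0.68  0.84] w 0.000
tcp in dock [-100.4   66.3]
crate caps [ 700.7 -175.4] yaw 11.2 sep 62.3 dock frame [-3.3 -4.8] yaw -3.8
```

View pics/side22.png

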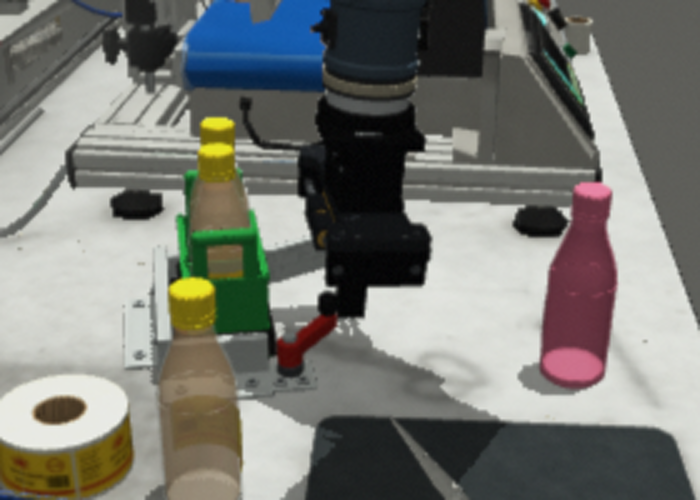

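View pics/top22.png

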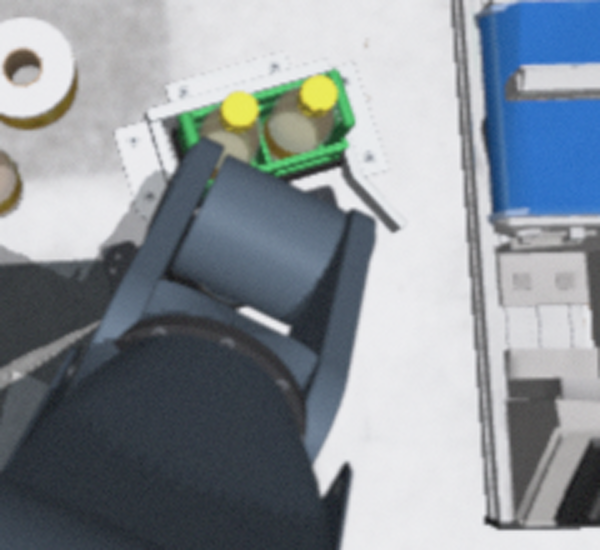

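Request:
send_rows --steps '[[[0,0,2.4,0,0,0],[0,0,1.2,0,0,0],[0,1.4,0,0,1,0],[0,1.4,0,0,1,0],[0,0,0,0,1,0],[0,0,0,0,0,0]]]'

```text
time: 18.88
position: [0.5641, -0.1644, 0.0368]
tool_rot: [0.797, 0.104, -0.589, 0.079]
ft_force: [-0.5, -0.8, -1.1]
grip_width: 0.0006
```

```bash
python3 - <<'E'
from h import *
w=toworld([-112,41])
st();dock();look("23")
print(rel((w[0]/1e3,w[1]/1e3,.036),tgt(15,22,-1)))
E
```

```text
t 18.88 pos [ 564.1 -164.4   36.8] X [ 0.284  0.074 -0.956] Y [ 0.259 -0.966  0.003] tilt 17.1 yawY -165.0 F [-0.5 -0.8 -1.1] q [-0.59  0.71  1.86  0.55  0.43  0.23] w 0.001
tcp in dock [-132.3   41.2]
crate caps [ 700.8 -175.4] yaw 11.0 sep 62.2 dock frame [-3.2 -4.9] yaw -4.0
(array([ 0.68353276, -0.06759529, -1.73599843]), array([ 0.03022942,  0.82667008, -0.04315499]))
```

View pics/side23.png

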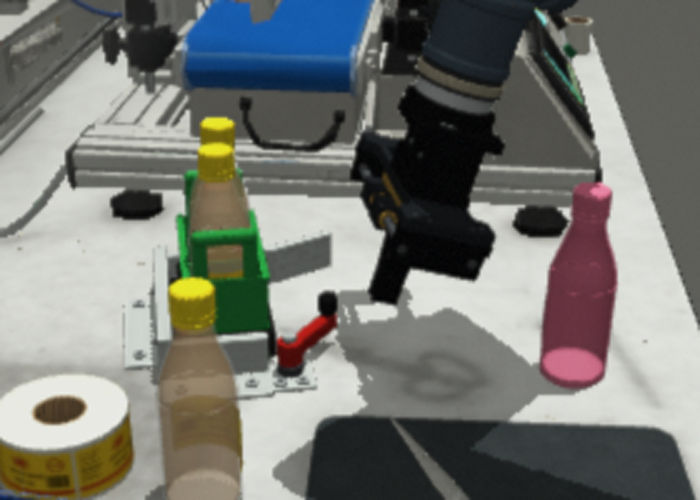

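View pics/top23.png

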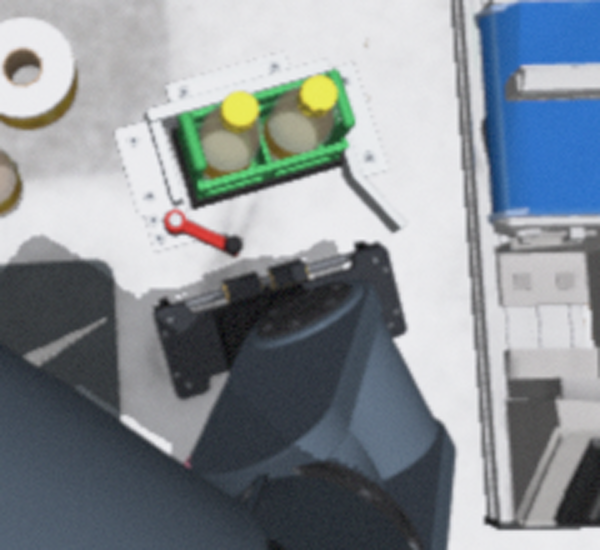

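```bash
python3 - <<'E'
from h import *
k=todock(ray("top",[[352.8,196.8]],.05)[:,:2]*1000)[0]; print(k, np.degrees(np.arctan2(k[1]-89.5,k[0]+47)))
E
```

```text
[-83.52209838  47.21046852] -130.81455709660838
```

Request:
send_rows --steps '[[[0.3,0.1,-1.2,0,0.4,0],[0.4,0.1,-1.2,0,0.4,0],[0.4,0,-1.2,0,0,0],[0.4,0,-1.1,0,0,0],[0.4,0,-1.0,0,0,0]]]'

```text
time: 19.4
position: [0.6295, -0.1673, 0.0404]
tool_rot: [0.822, 0.093, -0.554, 0.089]
ft_force: [-1.5, -4.7, -2.1]
grip_width: 0.0007
```

```bash
python3 - <<'E'
from h import *
st();dock();look("24")
E
```

```text
t 19.40 pos [ 629.5 -167.3   40.4] X [ 0.369  0.054 -0.928] Y [ 0.252 -0.967  0.044] tilt 21.9 yawY -165.4 F [-1.5 -4.7 -2.1] q [-0.55  0.74  1.77  0.64  0.41  0.2 ] w 0.001
tcp in dock [-69.9  21.4]
crate caps [ 700.9 -175.5] yaw 11.2 sep 62.3 dock frame [-3.1 -5. ] yaw -3.8
```

View pics/side24.png

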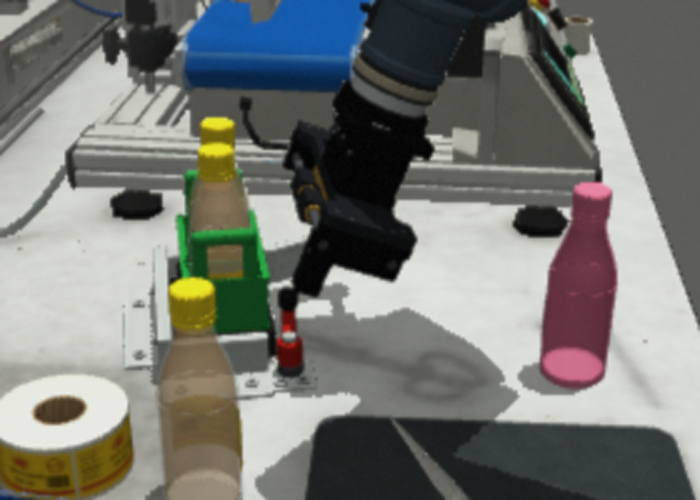

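Request:
send_rows --steps '[[[-0.6,0,1.6,0,0,0],[-0.6,-1,1.6,0,0,0],[0,-1,0,0,0,0],[0,0,0,0,0,0]]]'

```text
time: 19.83
position: [0.5993, -0.1569, 0.0415]
tool_rot: [0.824, 0.093, -0.551, 0.095]
ft_force: [-0.1, 0.6, 0.0]
grip_width: 0.0006
```

```bash
python3 - <<'E'
from h import *
st();dock();look("25")
im=cv2.imread("pics/top25.png")
cv2.imwrite("pics/top25z.png",cv2.resize(im[80:250,120:380],None,fx=3,fy=3,interpolation=cv2.INTER_CUBIC))
E
```

```text
t 19.83 pos [ 599.3 -156.9   41.5] X [ 0.376  0.049 -0.925] Y [ 0.258 -0.965  0.054] tilt 22.3 yawY -165.0 F [-0.1  0.6  0. ] q [-0.56  0.72  1.85  0.77  0.35  0.04] w 0.001
tcp in dock [-96.4  39.3]
crate caps [ 701.1 -175.5] yaw 10.8 sep 62.0 dock frame [-2.9 -5. ] yaw -4.2
```

View pics/top25z.png

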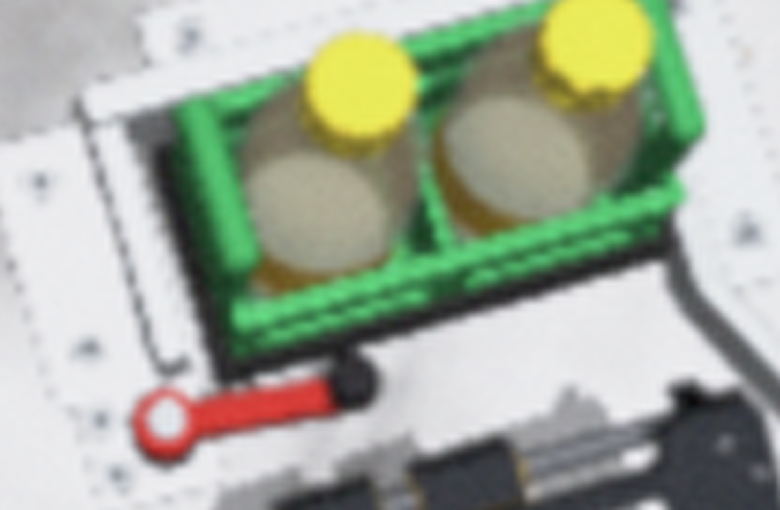

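View pics/side25.png

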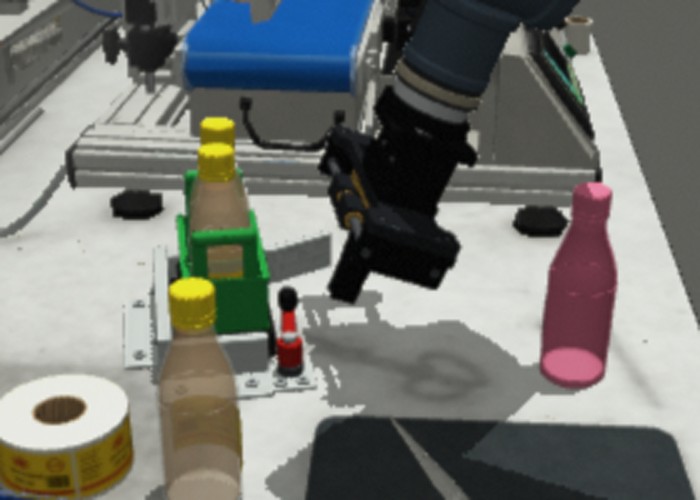

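```bash
python3 - <<'E'
from h import *
k=todock(ray("top",[[354.5,182.3]],.05)[:,:2]*1000)[0]; print(k, np.degrees(np.arctan2(k[1]-89.5,k[0]+47)))
E
```

```text
[-53.27602257  34.05932093] -96.45852993320457
```

Request:
send_rows --steps '[[[0.5,0.2,-1.1,0,0,-0.2],[0.5,0,-0.9,0,0,-0.1],[0.4,0,-0.8,0,0,0]]]'

```text
time: 20.18
position: [0.6334, -0.152, 0.0401]
tool_rot: [0.823, 0.106, -0.552, 0.088]
ft_force: [-14.5, -5.3, 3.0]
grip_width: 0.0006
```

```bash
python3 - <<'E'
from h import *
st();dock()
E
```

```text
t 20.18 pos [ 633.4 -152.    40.1] X [ 0.369  0.077 -0.926] Y [ 0.271 -0.962  0.028] tilt 22.1 yawY -164.3 F [-14.5  -5.3   3. ] q [-0.53  0.75  1.76  0.67  0.42  0.18] w 0.001
tcp in dock [-62.2  35.2]
```

Force 15 N at TCP x = −62: the arm is at its stop. Retreat and check.

Request:
send_rows --steps '[[[-0.3,0,0.8,0,0,0],[-1,0,2.4,0,0,0],[-1.2,0,2.4,0,0,0],[-2,0,2,0,0,0],[-3,0,1,0,0,0],[-3,0.5,0,0,0,0],[0,0,0,0,0,0]]]'

```text
time: 20.77
position: [0.5256, -0.1901, 0.1063]
tool_rot: [0.823, 0.107, -0.55, 0.094]
ft_force: [-0.4, 0.1, 1.4]
grip_width: 0.0006
```

```bash
python3 - <<'E'
from h import *
st();dock();look("26")
im=cv2.imread("pics/top26.png")
cv2.imwrite("pics/top26z.png",cv2.resize(im[80:250,120:380],None,fx=3,fy=3,interpolation=cv2.INTER_CUBIC))
p,d=camera("side");cv2.imwrite("pics/side26f.png",p[:,:,::-1])
E
```

```text
t 20.77 pos [ 525.6 -190.1  106.3] X [ 0.373  0.072 -0.925] Y [ 0.28  -0.959  0.038] tilt 22.3 yawY -163.7 F [-0.4  0.1  1.4] q [-0.72  0.56  1.95  0.7   0.48 -0.04] w 0.001
tcp in dock [-176.2   26.3]
crate caps [ 700.9 -175.5] yaw 10.8 sep 62.0 dock frame [-3.1 -4.9] yaw -4.2
```

View pics/top26z.png

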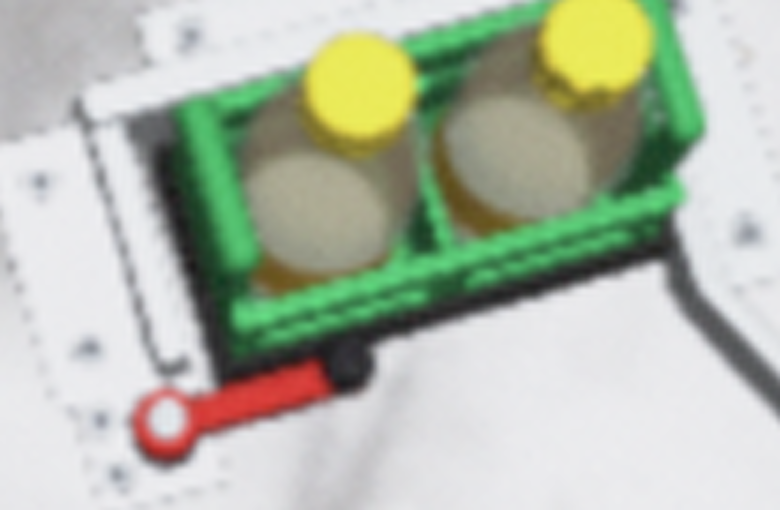

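View pics/side26f.png

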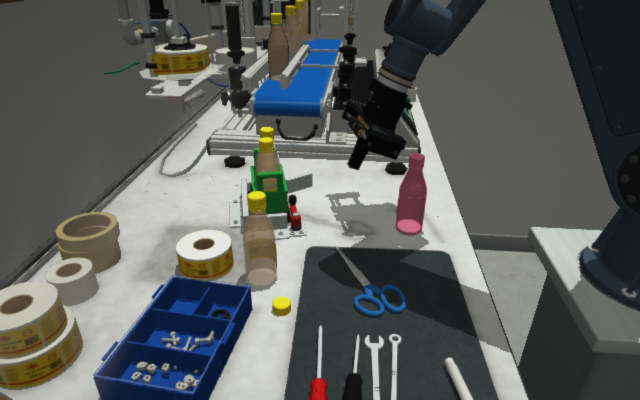

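```bash
python3 - <<'E'
from h import *
k=todock(ray("top",[[308+347/7.5-.45,132+362/7.5-.45]],.05)[:,:2]*1000)[0]; v=todock(ray("top",[[308+167/7.5-.45,132+420/7.5-.45]],.036)[:,:2]*1000)[0]
print(k,v, np.degrees(np.arctan2(k[1]-v[1],k[0]-v[0])))
edges(308,132,7.5,[(225,385),(160,160)],[(240,330),(680,205)])
E
```

```text
[-47.45185451  33.87855252] [-46.9738987   89.37609155] -90.493430417835
rim +y corners (rear,front) dock [[-36.7  67. ]
 [ 38.4  66.1]]
wall [[-34.8  64.6]
 [-35.2 -68. ]] yaw -0.2
```

```bash
python3 -c "
from rig import *
print(hand_in())"
```

```text
the job is handed in; nothing more can be done
None
```

The crate is home against the back stop and the red keeper is shut behind it. I handed the job in at about 21 s, with the gripper clear of everything.

**How it went:** I pushed the crate low on its rear rim with both fingertips, the tool tilted about 30° so the gripper body stayed off the crate and bottles. On the way in, its front-left corner caught the end of the left guide, and the wrist force reached about 55 N in that jam. I backed off and nudged the crate about 6 mm sideways. That nudge was on the green wall of its +y end, at about 50 mm height and up to 24 N, not on the black rim. I then pushed it home on the rim until the force rose to about 25 N against the pads. Last, I swung the keeper shut by its knob until it met its stop at about 15 N.

**Last checks:**
- **Crate:** the walls measured about 0.5 mm from the home position along the nest, turned −0.2°. The side position read about 6 mm to the right, more than the 3.5 mm of play allows. I take that as picture-reading and calibration error, with the crate resting against the right guide.
- **Caps:** the bottle caps read about 3 mm back and turned −4°, which does not match the walls. The bottles have play in their cells, so I went by the walls.
- **Keeper:** it measured −90.5° in the nest's frame, against −90° for shut.
- **Other items:** the loose bottle, label roll, cap and pink bottle look unmoved and upright in the last side picture. I did not measure them.

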